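Load the jar mill and bar it

ROBOT

A 6-joint arm with a two-finger parallel gripper is mounted at the origin on the work surface. World frame = base frame: x ahead of the robot, y to its left, z up, the work surface at z = 0. Lengths are in mm, angles in rad, forces in N, time in s.
With the tool pointing down it reaches from about 375 to 975 mm from the base axis. Payload 3.8 kg.
Tool frame: the origin (TCP) lies at the very end of the fingers, on their centre line; the grasp point (between the pads) lies 19 mm behind it; z points along the fingers, y is the direction in which the jaws open and shut (so a half turn about z gives the same grasp; the last joint's range is limited). The gripper opens to 88 mm and grips with 3 to 60 N. Pads are 18 mm wide; open, the fingers measure 123 mm over their backs; the gripper's body (75 mm by 187 mm) begins 45 mm behind the grasp point.
Start: joints at [1.298, 0.264, 1.604, -0, 1.274, -0.037], TCP at [157.692, 656.316, 238.706] pointing down, gripper open.
Joint ranges: [-2.63, 2.63], [-0.94, 2.18], [0.31, 2.57], [-1.31, 4.45], [0, 2.66], [-2.55, 2.55]. Speed limits (rad/s): [2.57, 2.57, 3.14, 3.14, 3.14, 3.14].

INTERFACE

Orientations are given as a rotation vector (axis times angle).
In Python, from station import env gives the robot as it stands.
- The arm moves only by the shell command python3 -m pendant 'ROWS'. ROWS is JSON, a list of rows, each a list of 3 entries, a list of its own where there are three numbers: the shift along the tool's x, y, z in cm, then the turn, a rotation vector about the tool's x, y, z in rad, then the closure, from -1 (fully open) to 1 (shut). A call has 1 to 10 rows; each row is the pose to reach, as a shift and turn from the pose measured when the call began, along the tool's axes at that moment; what a row does not reach only later rows make up. A row lasts 1/8 s, in which the tool goes at most 62.5 mm and 10.7 degrees, less where a joint would pass 70% of its speed; a pose out of reach is approached as far as the arm can. A call with a gripper value outside its range is refused whole. The fingers move at their own pace and stop on an object; the grip force is fixed at half the most. Time passes only in rows, so rows that repeat a pose let the fingers close. It gives the time, the measured TCP pose, the force and the opening at its end, in the units of the state.
- env.observe(): the state, without advancing time (a new reading comes with each control period).
- env.camera(name): name is "scene" or "top" or "wrist"; returns the picture (420x560x3 uint8, red, green, blue); there is no depth.
- env.camera_model(name): a dict with "camera_matrix" (3x3 intrinsics, pixels), "rvec" (rotation vector, rad) and "tvec" (3), from world to camera coordinates, as OpenCV has them; the wrist camera has in their place "T_tool_cam" (4x4, takes a point from camera to tool coordinates, whose origin is the TCP and whose axes are the flange's). Camera axes: x right, y down, z forward; pixel columns grow to the right and rows downward; lengths in mm; the calibration is good to about 2 mm. A picture is of the moment at which its call begins: read the wrist's pose just before it. camera_model takes no time and is no camera call.
- env.hand_in(): hands the job in, once; it reports no verdict.
Trained networks look in the newest picture that a camera, given by its name, has taken for a name from the list of things; names that differ only in an ending like _2 or _b are one class to them, and where a whole thing is asked for, a point or a joint stands for the part that bears it (a point fixed in the world has none). Each returns a list of dicts, best first, with "p" (0 to 1); they miss things now and then, are a little off and sometimes report something else, mostly with a low value. They report only what shows in the picture. A call takes as long as a camera call. They do not tell look-alikes from the thing itself.
- env.silhouettes(thing, camera): "mask" (420x560 bool, what is visible of it) and "at" ([column, row] in pixels, amid what is visible of it).
The state is a dict: "time_s": time; "qpos": joint angles; "dq": joint speeds; "joint_torque": joint torques, N m; "eef_pos": TCP position; "tool_rot": TCP orientation; "wrist_force": force on the tool from outside, world axes, zero at the start; "torque": the same for the moment, N m; "grip_width": opening from 0.0 (shut) to 1.0 (fully open).
Only numpy, scipy, OpenCV 4.12 (cv2) and the standard library are available. Lean on these libraries where they do the work, as an engineer would, in place of code of your own. Each camera call takes 0.05 s, during which the arm holds its last target.

TASK

Lift the blue cup by its handle, tip all six grinding balls into the white jar of the mill cradle, and stand the cup back upright on the bench. Then take the locking bar by its red handle and, without forcing it, thread its rod over the jar, in through the brass-ringed bushing and on through the blue-ringed one, until its tip stands about 2 cm out of the far side and the handle is still clear of the near cheek. Finish while holding the bar still there by its handle, not leaning hard on the bushings, and leave the bottle, specimen jar and dish alone.

Things in the scene. Friction and masses are not known exactly. Their poses are not given: they have to be found in the camera images.
- cradle: Jar-mill cradle, fixed: grey base 130 x 200 x 12 mm, a white open jar in its middle, an upright aluminium cheek with a bushing on each side of it. Origin: centre of the underside; z up, y along the bushings' common axis, turned up to 15 degrees. Cheeks 56 mm wide (x), 16 mm thick (y), tops 125 mm above the bench; inner faces 55 mm, outer faces 71 mm from the centre.
- bush_near (a point): Centre of the entry mouth of the first bushing (brass ring around it), on the outer face of the cheek on the +y side (the robot's left), 105 mm above the bench. Round bore 15 mm through the 16 mm cheek, with a 4 mm wide lead-in chamfer on its +y side. The point's axes are those of the cradle.
- bush_far (a point): Centre of the exit mouth of the second bushing (blue ring), on the outer face of the cheek on the -y side, in line with the first and 142 mm from it along the cradle's -y. Same bore, 105 mm above the bench, chamfered on the side towards the first. Axes as the cradle's.
- jar_mouth (a point): Centre of the jar's open mouth, at rim height (82 mm above the bench). Jar: inside diameter 96 mm, outside 104 mm, inner floor 17 mm above the bench.
- bar: Locking bar, loose, 0.14 to 0.24 kg: a red handle block (24 mm in x, 46 in y, 44 high) standing on the bench; from its -y face a level steel rod, 10 mm diameter, sticks out 202 mm, 22 mm above the underside, last 8 mm tapered to 4 mm. Origin: centre of the handle's underside; rod along -y. Centre of mass within 25 mm of the handle's centre. Starts pointing to -y, turned up to 20 degrees.
- bar_grip (a point): Centre of the red handle block of the bar, on the rod's axis, 22 mm above the handle's underside; the block is 24 mm wide across the rod, a grasp from above.
- bar_root (a point): Point on the rod's axis where it leaves the handle (23 mm from the handle's centre).
- bar_tip (a point): Pointed free end of the rod, 225 mm from the handle's centre.
- cup: Blue flared cup, loose, upright, holding six yellow balls; 0.09-0.14 kg empty. 75 mm high, outside diameter 68 mm at the foot, 88 mm at the rim, wall 3 mm, floor 4 mm. Origin: centre of the underside, z up to the mouth. A level black handle, 14 mm wide, 18 mm high, sticks out along +x to 125 mm from the cup's axis, centre line 55 mm above the underside.
- cup_handle (a point): Grasp point on the cup's handle: on its centre line, 88 mm from the cup's axis, 55 mm above the cup's underside.
- cup_rim (a point): Centre of the cup's mouth, 75 mm above its underside.
- bottle: Bystander: amber bottle with a black cap, diameter 56 mm, 120 mm high. Origin: centre of the underside.
- specimen: Bystander: clear specimen jar with a red cap, diameter 60 mm, 70 mm high. Origin: centre of the underside.
- dish: Bystander: shallow glass dish, diameter 90 mm, 20 mm high. Origin: centre of the underside.
- ball0_center (a point): Centre of grinding ball 1 of 6: yellow, 18 mm diameter, 15 g, starts in the cup.
- ball1_center (a point): Centre of grinding ball 2 of 6: yellow, 18 mm diameter, 15 g, starts in the cup.
- ball2_center (a point): Centre of grinding ball 3 of 6: yellow, 18 mm diameter, 15 g, starts in the cup.
- ball3_center (a point): Centre of grinding ball 4 of 6: yellow, 18 mm diameter, 15 g, starts in the cup.
- ball4_center (a point): Centre of grinding ball 5 of 6: yellow, 18 mm diameter, 15 g, starts in the cup.
- ball5_center (a point): Centre of grinding ball 6 of 6: yellow, 18 mm diameter, 15 g, starts in the cup.
There are look-alikes about, which are no part of the job. Of the things that look like the cup, the middle-sized one is meant.

How it is judged (in metres and radians):
On the way, in this order (a step that is already met when the one before it is completed fails the run):
1. all six balls lie in the jar, the cup still raised and tipped (horizontal distance between each of ball0_center, ball1_center, ball2_center, ball3_center, ball4_center, ball5_center and jar_mouth below 0.049 m and height (world z) of each of ball0_center, ball1_center, ball2_center, ball3_center, ball4_center, ball5_center below 0.085 m and angle between cup's own z axis and vertical above 0.5 rad and height (world z) of cup_handle above 0.08 m), for 0.05 s.
2. the cup stands upright on the bench, let go (angle between cup's own z axis and vertical below 0.12 rad and height (world z) of cup below 0.008 m and contact force between the fingers and cup below 0.2 N), for 0.2 s.
3. the rod's tip is through the first bushing, between the cheeks (y of bar_tip in the frame of bush_near below -0.02 m and y of bar_tip in the frame of bush_far above 0.018 m and x of bar_tip in the frame of bush_near between -0.012 and 0.012 m and z of bar_tip in the frame of bush_near between -0.012 and 0.012 m), for 0.1 s.
4. the rod spans both bushings (y of bar_tip in the frame of bush_far below -0.01 m and x of bar_tip in the frame of bush_far between -0.009 and 0.009 m and x of bar_root in the frame of bush_near between -0.009 and 0.009 m and z of bar_tip in the frame of bush_far between -0.009 and 0.009 m and z of bar_root in the frame of bush_near between -0.009 and 0.009 m and y of bar_root in the frame of bush_near above 0.005 m and angle between the y axis of bar and the y axis of cradle, either way round below 0.07 rad), for 0.2 s.
At the end, for the whole second after the job is handed in: Six balls in the jar; cup upright (7 deg) on the bench, released; rod through both bushings, tip 10 mm or more out of the far cheek, handle 5 mm or more off the near one, in line within 4 deg and 9 mm; bar gripped (over 2 N), still (under 20 mm/s), under 12 N on the cradle (all of step 2 and all of step 4 and horizontal distance between each of ball0_center, ball1_center, ball2_center, ball3_center, ball4_center, ball5_center and jar_mouth below 0.049 m and height (world z) of each of ball0_center, ball1_center, ball2_center, ball3_center, ball4_center, ball5_center below 0.085 m and contact force between the fingers and bar above 2 N and contact force between bar and cradle below 12 N and linear speed of bar below 0.02 m/s); the arm keeps its last pose, push and grip.
It fails at once if the bottle is pushed more than 30 mm or tipped (distance of bottle from where it was at the start of the episode above 0.03 m or angle between bottle's own z axis and vertical above 0.4 rad).
It fails at once if the specimen is pushed more than 30 mm or tipped (distance of specimen from where it was at the start of the episode above 0.03 m or angle between specimen's own z axis and vertical above 0.4 rad).
It fails at once if the dish is pushed more than 30 mm or tipped (distance of dish from where it was at the start of the episode above 0.03 m or angle between dish's own z axis and vertical above 0.4 rad).
It fails at once if the bar is forced against the cradle (over 45 N) (contact force between bar and cradle above 45 N).
It also fails if it takes over 72 s, if anything falls off the work surface, if the arm or the gripper's body presses on something with over 40 N, if the wrist force passes 120 N, or if a joint passes its speed limit or range.

## Working session

There is one attempt and no reset: what is moved stays moved. The work goes in short steps, Python scripts to look and compute and a shell command to move; the robot and the scene stay as the last step left them, time stands still between calls to the robot, and variables do not carry over. Pictures are saved under pics/ and viewed, and the job is handed in when it is done.

```bash
ls; mkdir -p pics
python3 - <<'E'
from station import env
import cv2
for n in("scene","top","wrist"):
    im=env.camera(n); cv2.imwrite(f"pics/{n}0.png",im[:,:,::-1])
    print(n,env.camera_model(n))
print(env.observe())
E
```

```text
pics
scene {'camera_matrix': array([[477.21713518,   0.        , 281.75054749],
       [  0.        , 477.21713518, 210.87064125],
       [  0.        ,   0.        ,   1.        ]]), 'rvec': array([ 1.43614353,  1.92957162, -0.93986099]), 'tvec': array([ 228.13562471, -204.60802175, 1575.89149428])}
top {'camera_matrix': array([[425.40654327,   0.        , 283.60795202],
       [  0.        , 425.40654327, 202.86237335],
       [  0.        ,   0.        ,   1.        ]]), 'rvec': array([ 2.23974365, -2.17553407,  0.08093999]), 'tvec': array([-109.86543638,  467.28341535, 1117.63720994])}
wrist {'camera_matrix': array([[350.96104516,   0.        , 278.7767408 ],
       [  0.        , 350.96104516, 203.16957684],
       [  0.        ,   0.        ,   1.        ]]), 'T_tool_cam': array([[-3.83774892e-04, -9.51125717e-01, -3.08803697e-01,
         7.95100255e+01],
       [ 9.99999851e-01, -2.44862050e-04, -4.88595972e-04,
         5.46129648e-01],
       [ 3.89101888e-04, -3.08803838e-01,  9.51125669e-01,
        -1.46308183e+02],
       [ 0.00000000e+00,  0.00000000e+00,  0.00000000e+00,
         1.00000000e+00]])}
{'time_s': 0.15, 'qpos': array([ 1.29808705e+00,  2.64564827e-01,  1.60501691e+00,  8.16762230e-06,
        1.27367978e+00, -3.69263595e-02]), 'dq': array([-0.00060261, -0.00115369, -0.00363355, -0.00054815,  0.0022057 ,
       -0.00068919]), 'joint_torque': array([ 3.43840211e-04, -5.02839124e+01, -3.57472801e+01,  7.28772883e-02,
        2.48189655e-02, -3.64761456e-05]), 'eef_pos': array([157.55839392, 655.81571092, 237.70773715]), 'tool_rot': array([-3.69482053e-01, -3.11952166e+00,  2.58798151e-03]), 'wrist_force': array([ 0.2413521 , -0.90119607,  0.03934974]), 'torque': array([-0.01038494,  0.00192146,  0.05017721]), 'grip_width': 1.0005350011396374}
```

View pics/scene0.png

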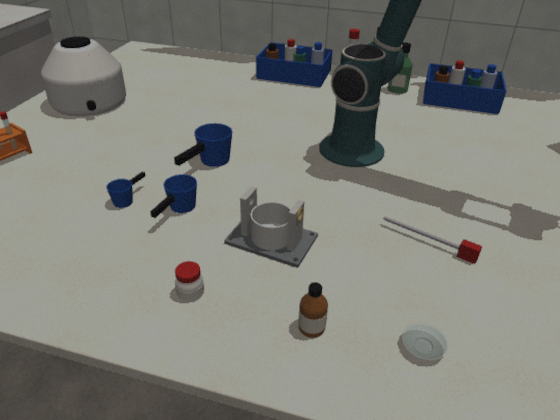

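View pics/top0.png

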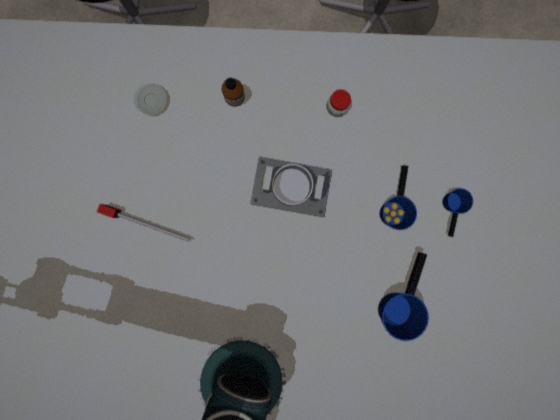

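View pics/wrist0.png

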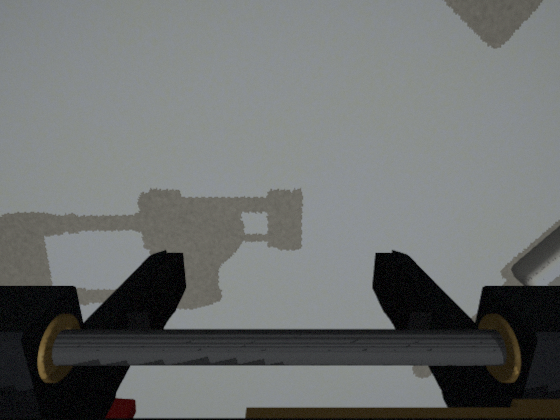

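The top view shows three blue cups: middle-sized at (398,212) holding yellow balls, a small one at (458,200) and a large one at (403,315). The middle one fits. The cradle is at (292,186), the bar handle at (108,210) with its tip at (190,238), the bottle at (233,92), the specimen at (340,100) and the dish at (152,99).

```bash
cat > h.py <<'E'
import numpy as np, cv2
from scipy.spatial.transform import Rotation as R
from station import env
def Rc(m): return R.from_rotvec(np.ravel(m["rvec"])).as_matrix()
def cam(name,st=None):
    m=env.camera_model(name)
    K=np.array(m["camera_matrix"])
    if name!="wrist": return K,Rc(m),np.ravel(m["tvec"])
    st=st or env.observe()
    T=np.array(m["T_tool_cam"]); Rt=R.from_rotvec(st["tool_rot"]).as_matrix()
    Rwc=Rt@T[:3,:3]; p=Rt@T[:3,3]+st["eef_pos"]
    return K,Rwc.T,-Rwc.T@p
def proj(P,c):
    K,A,t=c; q=(np.atleast_2d(P)@A.T+t)@K.T
    return q[:,:2]/q[:,2:]
def ray(px,c,z):
    K,A,t=c; px=np.atleast_2d(px).astype(float)
    d=np.c_[px,np.ones(len(px))]@np.linalg.inv(K).T@A
    o=-A.T@t
    return o+d*((z-o[2])/d[:,2])[:,None]
def tri(obs):
    # obs list of (px,cam)
    A_=[];b_=[]
    for px,c in obs:
        K,A,t=c; d=A.T@np.linalg.inv(K)@np.r_[px,1]; d/=np.linalg.norm(d); o=-A.T@t
        M=np.eye(3)-np.outer(d,d); A_.append(M); b_.append(M@o)
    return np.linalg.lstsq(np.vstack(A_),np.hstack(b_),rcond=None)[0]
E
python3 - <<'E'
from h import *
import pickle
out={}
for n in("top","scene"):
    im=env.camera(n); cv2.imwrite(f"pics/{n}1.png",im[:,:,::-1]); c=cam(n)
    big=cv2.resize(im[:,:,::-1],None,fx=1,fy=1)
    for t in("cup","cradle","bar","bottle","specimen","dish","cup_handle"):
        for s in env.silhouettes(t,n)[:4]:
            print(n,t,round(s["p"],2),np.round(s["at"]),s["mask"].sum(), np.round(ray(s["at"],c,30)[0]))
            out.setdefault((n,t),[]).append((s["p"],s["at"],s["mask"]))
pickle.dump(out,open("sil.pkl","wb"))
im=cv2.imread("pics/top1.png")
cv2.imwrite("pics/crop_cup.png",cv2.resize(im[150:350,360:490],None,fx=4,fy=3,interpolation=cv2.INTER_CUBIC)[:600])
cv2.imwrite("pics/crop_crad.png",cv2.resize(im[145:225,240:340],None,fx=7,fy=7,interpolation=cv2.INTER_CUBIC))
cv2.imwrite("pics/crop_bar.png",cv2.resize(im[190:250,85:205],None,fx=6,fy=6,interpolation=cv2.INTER_CUBIC))
E
```

```text
top cup 0.97 [402. 206.] 988 [ 470. -408.   30.]
top cup 0.85 [455. 201.] 783 [ 487. -548.   30.]
top cup 0.73 [407. 309.] 2322 [ 202. -424.   30.]
top cup 0.59 [126. 218.] 548 [418. 310.  30.]
top cradle 0.95 [291. 183.] 3634 [ 522. -114.   30.]
top cradle 0.49 [130. 219.] 518 [417. 301.  30.]
top bar 0.88 [124. 214.] 574 [428. 316.  30.]
top bottle 0.74 [231.  93.] 550 [756.  52.  30.]
top specimen 0.87 [338. 104.] 492 [ 736. -233.   30.]
top specimen 0.67 [290. 187.] 3578 [ 511. -111.   30.]
top specimen 0.2 [233.  92.] 540 [759.  46.  30.]
top dish 0.59 [150.  97.] 830 [739. 263.  30.]
top cup_handle 0.78 [403. 210.] 1090 [ 459. -411.   30.]
top cup_handle 0.64 [455. 203.] 743 [ 482. -548.   30.]
top cup_handle 0.57 [408. 311.] 2286 [ 197. -428.   30.]
scene cup 0.89 [121. 190.] 688 [ 479. -558.   30.]
scene cup 0.61 [177. 194.] 1294 [ 449. -406.   30.]
scene cup 0.56 [211. 148.] 1622 [ 189. -416.   30.]
scene cradle 0.73 [276. 229.] 4299 [ 510. -106.   30.]
scene bar 0.68 [463. 245.] 669 [432. 342.  30.]
scene bottle 0.75 [273. 229.] 4172 [ 514. -113.   30.]
scene bottle 0.61 [314. 312.] 1269 [744.  45.  30.]
scene specimen 0.93 [191. 282.] 977 [ 740. -231.   30.]
scene dish 0.79 [427. 343.] 1261 [755. 271.  30.]
scene dish 0.28 [190. 280.] 1010 [ 734. -235.   30.]
scene cup_handle 0.89 [209. 146.] 1597 [ 176. -427.   30.]
scene cup_handle 0.85 [176. 198.] 1236 [ 466. -401.   30.]
scene cup_handle 0.71 [121. 191.] 687 [ 480. -558.   30.]
```

Run:
```python
import cv2
im=cv2.imread("pics/top1.png")
cv2.imwrite("pics/crop_cup2.png",cv2.resize(im[150:350,360:490],None,fx=3,fy=3,interpolation=cv2.INTER_CUBIC))
```

```text
(no output)
```

View pics/crop_cup2.png

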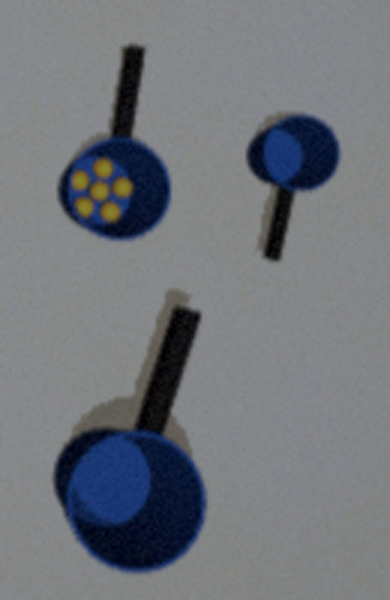

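View pics/crop_crad.png

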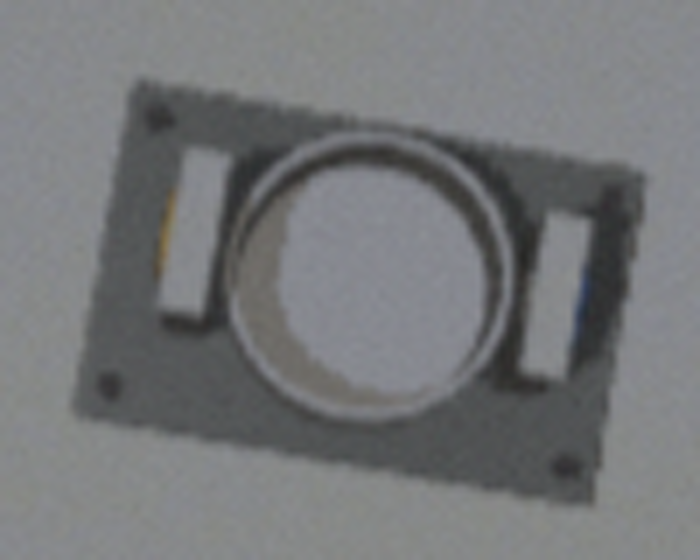

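View pics/crop_bar.png

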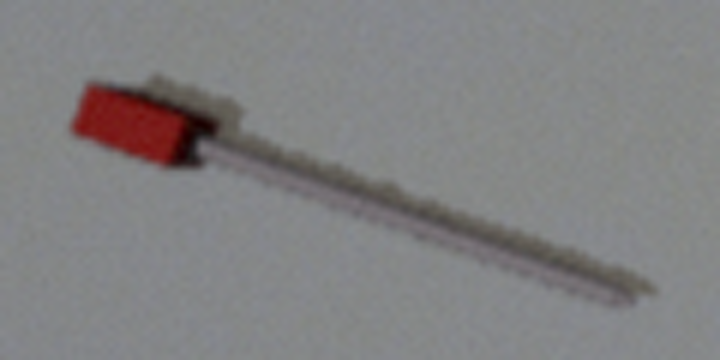

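The crop confirms it: the cup at (400,213) holds the six balls and is the middle-sized one. Its handle points up in the picture, to +x.

Run:
```python
from h import *
from scipy.optimize import least_squares
c=cam("top"); s=cam("scene")
def fit(model,px,x0):
    px=np.array(px,float); model=np.array(model,float)
    def P(v):
        C,S=np.cos(v[2]),np.sin(v[2]); return np.c_[v[0]+C*model[:,0]-S*model[:,1],v[1]+S*model[:,0]+C*model[:,1],model[:,2]]
    r=least_squares(lambda v:(proj(P(v),c)-px).ravel(),x0,x_scale=[10,10,.1]); 
    print(np.round(r.x,3),"res",np.round(r.fun.reshape(-1,2),2).tolist()); return r.x
k=lambda p,f,o:[(np.array(q)/f+np.array(o)) for q in p]
# cradle; base corners: top-left=+x+y, top-right=+x,-y; bot-right; bot-left
px=k([(135,82),(645,175),(595,502),(75,416),(370,273)],7,(240,145))
cr=fit([(65,100,12),(65,-100,12),(-65,-100,12),(-65,100,12),(0,0,82)],px,[510,-110,0])
px=k([(185,150),(232,155),(208,318),(158,312),(553,212),(592,218),(568,380),(525,374)],7,(240,145))
fit([(28,71,125),(28,55,125),(-28,55,125),(-28,71,125),(28,-55,125),(28,-71,125),(-28,-71,125),(-28,-55,125)],px,[510,-110,0])
px=k([(90,85),(195,121),(175,166),(72,132),(635,298)],6,(85,190))
fit([(12,23,44),(12,-23,44),(-12,-23,44),(-12,23,44),(0,-225,22)],px,[430,330,-.2])
fit([(12,23,44),(12,-23,44),(-12,-23,44),(-12,23,44)],px[:4],[430,330,-.2])
px=k([(120,188),(134,46)],3,(360,150))
fit([(0,0,75),(125,0,60)],px,[450,-410,0])
im=cv2.imread("pics/scene1.png")
cv2.imwrite("pics/s_crad.png",cv2.resize(im[180:270,215:325],None,fx=7,fy=6.6,interpolation=cv2.INTER_CUBIC))
cv2.imwrite("pics/s_cup.png",cv2.resize(im[165:225,140:210],None,fx=8,fy=8,interpolation=cv2.INTER_CUBIC))
```

```text
[ 5.13821e+02 -1.16876e+02 -1.40000e-01] res [[-0.31, -0.19], [0.51, -0.71], [-0.26, 0.46], [-0.12, 0.04], [0.17, 0.37]]
[ 5.13553e+02 -1.17147e+02 -1.37000e-01] res [[0.31, 0.02], [0.17, 0.42], [-0.29, 0.06], [0.26, -0.19], [-0.59, -0.08], [0.39, 0.17], [0.09, -0.07], [-0.34, -0.32]]
[ 4.34701e+02  3.55286e+02 -3.11000e-01] res [[0.12, -0.67], [-0.37, -0.66], [-0.37, 0.69], [-0.23, 0.35], [0.88, 0.29]]
[ 4.34533e+02  3.54734e+02 -3.04000e-01] res [[0.28, -0.55], [-0.17, -0.66], [-0.1, 0.72], [-0.01, 0.49]]
[ 4.50490e+02 -3.89275e+02 -1.20000e-01] res [[-0.04, 0.25], [0.04, -0.26]]
```

View pics/s_crad.png

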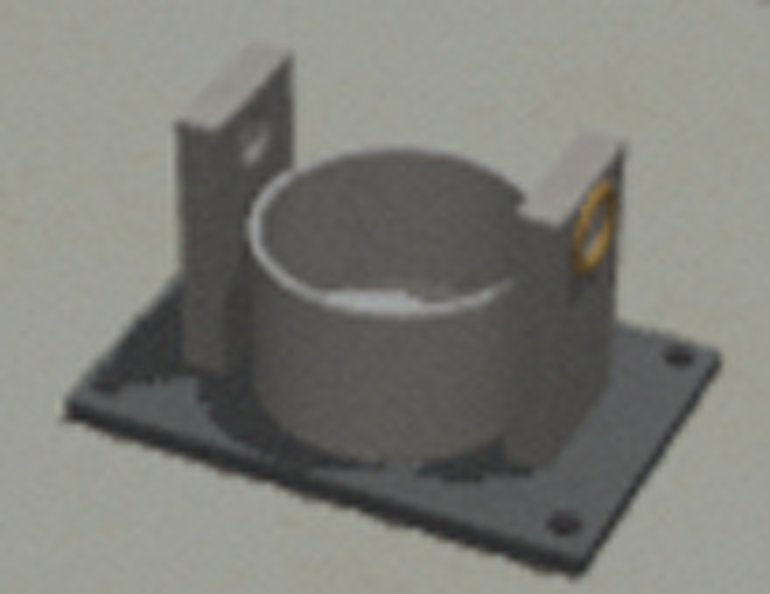

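View pics/s_cup.png

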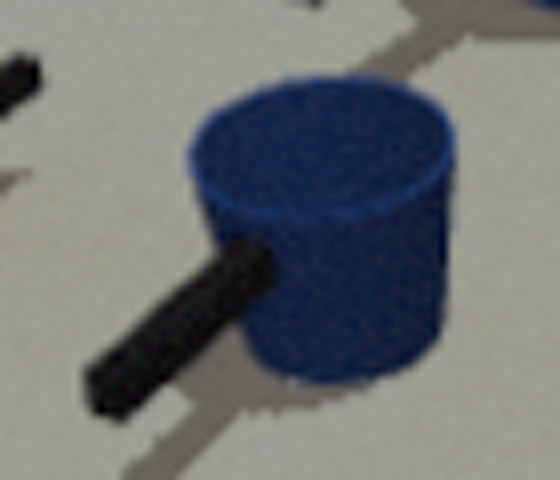

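The cradle is at about (514,-117) with yaw -0.139, the bar at (434.6,355) with yaw about -0.31, and the cup at (450.5,-389) with yaw -0.12. All fit residuals are below 1 px and sizes agree with the description. Next is a helper that works out moves.

```bash
cat >> h.py <<'E'
def down(phi):
    y=np.array([np.cos(phi),np.sin(phi),0]);z=np.array([0,0,-1.]);return np.c_[np.cross(y,z),y,z]
def log():
    st=env.observe()
    with open("fk.txt","a") as f: f.write(repr([list(st["qpos"]),list(st["eef_pos"]),list(st["tool_rot"])])+"\n")
    return st
def move(p,Rt,st=None):
    st=log(); A=R.from_rotvec(st["tool_rot"]).as_matrix()
    s=A.T@(np.array(p,float)-st["eef_pos"])/10; r=R.from_matrix(A.T@Rt).as_rotvec()
    print("t",round(st["time_s"],2),"pos",np.round(st["eef_pos"],1),"q",np.round(st["qpos"],3),"F",np.round(st["wrist_force"],1),"g",round(st["grip_width"],3))
    print("shift cm",np.round(s,2),"turn",np.round(r,3),"dist",round(np.linalg.norm(s)*10),"deg",round(np.degrees(np.linalg.norm(r))))
E
python3 -c "
from h import *
move([480,200,260],down(-.15))"
```

```text
t 0.95 pos [157.7 656.3 238.7] q [ 1.298  0.264  1.604 -0.     1.274 -0.037] F [-0.5  0.7  1. ] g 0.999
shift cm [-42.   -36.84  -2.13] turn [0.    0.    1.485] dist 559 deg 85
```

```bash
python3 -m pendant '[[[-42,-36.8,-2.1],[0,0,1.485],-0.2],[[-42,-36.8,-2.1],[0,0,1.485],-0.2],[[-42,-36.8,-2.1],[0,0,1.485],-0.2],[[-42,-36.8,-2.1],[0,0,1.485],-0.2],[[-42,-36.8,-2.1],[0,0,1.485],-0.2],[[-42,-36.8,-2.1],[0,0,1.485],-0.2],[[-42,-36.8,-2.1],[0,0,1.485],-0.2],[[-42,-36.8,-2.1],[0,0,1.485],-0.2],[[-42,-36.8,-2.1],[0,0,1.485],-0.2],[[-42,-36.8,-2.1],[0,0,1.485],-0.2]]'
python3 -c "
from h import *
move([500,-400,220],down(-1.69))"
```

```text
time_s: 2.2
eef_pos: [482.1, 197.3, 260.1]
tool_rot: [2.387, 2.041, 0.001]
wrist_force: [-0.5, -0.8, 0.3]
grip_width: 0.601
t 2.2 pos [482.1 197.3 260.1] q [ 3.410e-01 -4.400e-02  1.904e+00 -1.000e-03  1.280e+00  4.970e-01] F [-0.5 -0.8  0.3] g 0.601
shift cm [-58.72  11.03   4.04] turn [ 1.000e-03 -1.000e-03  1.534e+00] dist 599 deg 88
```

```bash
python3 -m pendant '[[[-58.7,11,4],[0,0,1.534],-0.2],[[-58.7,11,4],[0,0,1.534],-0.2],[[-58.7,11,4],[0,0,1.534],-0.2],[[-58.7,11,4],[0,0,1.534],-0.2],[[-58.7,11,4],[0,0,1.534],-0.2],[[-58.7,11,4],[0,0,1.534],-0.2],[[-58.7,11,4],[0,0,1.534],-0.2],[[-58.7,11,4],[0,0,1.534],-0.2],[[-58.7,11,4],[0,0,1.534],-0.2],[[-58.7,11,4],[0,0,1.534],-0.2]]'
python3 -c "
from h import *
st=env.observe();im=env.camera('wrist');cv2.imwrite('pics/w1.png',im[:,:,::-1])
c=cam('wrist',st)
for s in env.silhouettes('cup','wrist'): print(s['p'],s['at'],ray(s['at'],c,60))
import numpy as np
for y in(-.12,):
  x=np.array([np.cos(y),np.sin(y),0]);o=np.array([450.5,-389,0])
  print(proj([o+125*x+[0,0,64],o+88*x+[0,0,64],o+[0,0,75],o+50*x+[0,0,64]],c))
move([538,-400,110],down(-1.69))"
```

```text
time_s: 3.45
eef_pos: [500.2, -401.0, 220.0]
tool_rot: [-3.136, 0.188, -0.002]
wrist_force: [-0.3, -0.6, -0.2]
grip_width: 0.603
0.94 [434.2, 174.8] [[ 492.00010278 -539.6446927    60.        ]]
0.86 [272.6, 233.8] [[ 452.75266943 -389.02331852   60.        ]]
0.73 [313.1, 388.5] [[ 263.7653147  -410.29633926   60.        ]]
[[271.9674673   98.21662966]
 [272.23814927 143.20656844]
 [272.61249276 242.55521395]
 [272.49566234 186.00770969]]
t 3.55 pos [ 499.9 -402.1  219.6] q [-0.716  0.213  1.702  0.     1.225  0.976] F [ 1.   1.3 -1.1] g 0.601
shift cm [ 3.74 -0.67 10.96] turn [ 0.001 -0.001 -0.002] dist 116 deg 0
```

View pics/w1.png

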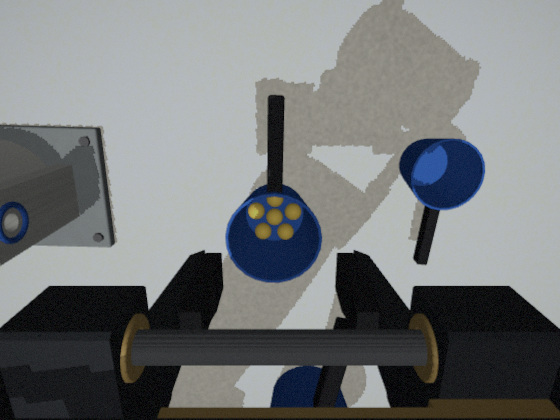

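The wrist view agrees with the model to 2–4 px: cup rim at (274,239) and handle end at (276,96). That puts the handle about 1–2 mm further to -y. I'll do a quick tilt in free air to identify the arm's kinematics before planning the pour.

```bash
python3 -m pendant '[[[0,0,-8],[0,0.9,0],-0.2],[[0,0,-8],[0,0.9,0],-0.2],[[0,0,-8],[0,0.9,0],-0.2],[[0,0,-8],[0,0.9,0],-0.2],[[0,0,-8],[0,0.9,0],-0.2],[[0,0,-8],[0,0.9,0],-0.2]]'
python3 - <<'E'
from h import *
log()
from scipy.optimize import least_squares
D=[eval(l) for l in open("fk.txt")]
def Rz(a):return R.from_euler('z',a).as_matrix()
def Ry(a):return R.from_euler('y',a).as_matrix()
def fk(q,v):
    a1,d1,L2,a3,L3,T,o6=v
    p=np.array([a1,0,d1]);A=Rz(q[0])
    B=Ry(q[1]); p=p+B@[0,0,L2]; B=B@Ry(q[2]); p=p+B@[a3,0,L3]
    B=B@Rz(q[3])@Ry(q[4]); p=p+B@[0,0,T]; B=B@Rz(q[5]+o6)
    return A@p,A@B
def res(v,s=1):
    o=[]
    for q,p,r in D:
        P,B=fk(q,v); o+=list(P-p); o+=list(100*(R.from_matrix(B.T@R.from_rotvec(r).as_matrix()).as_rotvec()))
    return o
best=None
for o6 in(0,np.pi/2,np.pi,-np.pi/2):
    r=least_squares(res,[0,300,400,0,400,250,o6]); 
    if best is None or r.cost<best.cost:best=r
print(best.cost,np.round(best.x,3),np.round(best.fun[-6:],2),len(D)); np.save("fkv.npy",best.x)
print(D[-1])
E
```

```text
time_s: 4.3
eef_pos: [498.2, -398.6, 295.5]
tool_rot: [2.784, -0.175, 1.34]
wrist_force: [0.0, -0.1, -0.2]
grip_width: 0.601
945.5673306994976 [-95.016 362.107 522.569  52.568 680.533 377.709   1.571] [-0.7  -1.25  1.1   0.    0.   -0.  ] 4
[[np.float64(-1.0606422974864391), np.float64(-0.1421000040395107), np.float64(2.1690893020421713), np.float64(1.0552239963547152), np.float64(0.8140577869056368), np.float64(-0.012627432213871583)], [np.float64(498.2386771641326), np.float64(-398.62175343044953), np.float64(295.5313535076923)], [np.float64(2.7840581534156517), np.float64(-0.1747335184465079), np.float64(1.3396899209388418)]]
```

```bash
cat >> h.py <<'E'
from scipy.optimize import least_squares
def Rz(a):return R.from_euler('z',a).as_matrix()
def Ry(a):return R.from_euler('y',a).as_matrix()
def fk(q,v):
    a1,d1,L2,a3,L3,T,o=v
    p=np.array([a1,o,d1]);A=Rz(q[0])
    B=Ry(q[1]); p=p+B@[0,0,L2]; B=B@Ry(q[2]); p=p+B@[a3,0,L3]
    B=B@Rz(q[3])@Ry(q[4]); p=p+B@[0,0,T]; B=B@Rz(q[5]+np.pi/2)
    return A@p,A@B
def fitfk():
    D=[eval(l,{"np":np}) for l in open("fk.txt")]
    pr=np.array([0,350,400,0,400,250,25.])
    def res(v):
        o=[]
        for q,p,r in D: o+=list(fk(q,v)[0]-p)
        return np.r_[o,(v-pr)*.003]
    r=least_squares(res,pr); np.save("fkv.npy",r.x); return r,len(D)
def ik(p,Rt,q0):
    v=np.load("fkv.npy"); lo=np.array([-2.63,-.94,.31,-1.31,0,-2.55]);hi=np.array([2.63,2.18,2.57,4.45,2.66,2.55])
    f=lambda q:np.r_[(fk(q,v)[0]-p)/100,R.from_matrix(fk(q,v)[1].T@Rt).as_rotvec()]
    return least_squares(f,np.clip(q0,lo+.01,hi-.01),bounds=(lo,hi))
E
python3 - <<'E'
from h import *
r,n=fitfk(); print(n,np.round(r.x,1)); print(np.round(r.fun,1))
E
```

```text
4 [1.000e-01 2.519e+02 5.120e+02 1.500e+00 5.661e+02 3.403e+02 2.490e+01]
[-0.  -0.  -0.   0.   0.  -0.  -0.   0.   0.  -0.  -0.   0.   0.  -0.3
  0.3  0.   0.5  0.3 -0. ]
```

```bash
cat >> h.py <<'E'
def cuppose(psi,th):  # cup axes, tilted by th towards its own -x
    return Rz(psi)@Ry(-th)
def toolR(C): # tool x=cup x, y=-cup y, z=-cup z
    return C@np.diag([1,-1,-1.])
def pour(lip,psi,th,g=88.,gz=55.):
    C=cuppose(psi,th); o=np.array(lip,float)-C@[-44,0,75]
    grasp=o+C@[g,0,gz]; T=toolR(C); return grasp+T@[0,0,19],T
E
python3 - <<'E'
from h import *
J=np.array([513.7,-117,82])
q0=env.observe()["qpos"]
for psi in(-.3,-.12,.3,.8,-.8):
  q=np.array([-.3,0,2.,0.,1,1.4])
  for th in np.radians([0,40,80,90,100,110]):
    lip=J+Rz(psi)@[20,0,20]
    p,T=pour(lip,psi,th); 
    b=min((ik(p,T,g) for g in(q,[-.3,.5,1.5,0,.3,1.5],[-.3,0,2.2,1.2,.6,0],[-.3,-.5,2.4,3,.6,-1.])),key=lambda r:r.cost); q=b.x
    print(psi,round(np.degrees(th)),round(b.cost,5),np.round(q,2),np.round(p))
E
```

```text
-0.3 0 0.0 [-0.28  0.42  1.74 -0.    0.98  1.59] [ 659. -162.   63.]
-0.3 40 0.0 [-0.27  0.01  2.21 -0.1   0.22  1.69] [ 653. -160.  157.]
-0.3 80 0.01451 [-0.16 -0.15  2.57  3.52  0.57 -1.84] [ 591. -141.  225.]
-0.3 90 0.05143 [ 0.09  0.31  2.57  3.8   1.49 -1.71] [ 570. -134.  234.]
-0.3 100 0.03576 [-0.12  0.64  2.57  3.42  2.05 -1.52] [ 548. -127.  239.]
-0.3 110 0.01454 [-0.19  0.74  2.57  3.31  2.25 -1.52] [ 525. -120.  239.]
-0.12 0 0.0 [-0.24  0.42  1.74  0.    0.98  1.45] [ 665. -135.   63.]
-0.12 40 0.0 [-0.3   0.01  2.21  0.47  0.25  0.98] [ 659. -135.  157.]
-0.12 80 0.01282 [-0.49 -0.13  2.57  2.42  0.69 -1.09] [ 594. -127.  225.]
-0.12 90 0.04484 [-0.71  0.27  2.57  2.28  1.46 -1.36] [ 572. -124.  234.]
-0.12 100 0.03331 [-0.57  0.61  2.57  2.57  2.   -1.63] [ 549. -121.  239.]
-0.12 110 0.01358 [-0.5   0.73  2.57  2.66  2.22 -1.68] [ 525. -118.  239.]
0.3 0 0.0 [-0.15  0.39  1.78  0.    0.97  1.12] [659. -72.  63.]
0.3 40 0.0 [-0.36  0.03  2.19  0.92  0.51  0.18] [653. -74. 157.]
0.3 80 0.0 [-0.69  0.06  2.52  1.99  1.12 -1.05] [591. -93. 225.]
0.3 90 0.0 [-0.76  0.18
[... 310 characters left out ...]
 157.]
0.8 80 0.0 [-0.78  0.25  2.28  1.46  1.43 -0.95] [570. -59. 225.]
0.8 90 0.0 [-0.84  0.36  2.28  1.51  1.61 -1.07] [555. -75. 234.]
0.8 100 0.0 [-0.88  0.48  2.27  1.53  1.77 -1.18] [538. -92. 239.]
0.8 110 0.0 [-0.9   0.62  2.24  1.54  1.94 -1.28] [ 522. -109.  239.]
-0.8 0 0.0 [-0.39  0.39  1.79 -0.    0.97  1.98] [ 620. -226.   63.]
-0.8 40 0.00539 [-0.26  0.02  2.17 -0.61  0.45  2.55] [ 616. -222.  157.]
-0.8 80 0.0 [ 0.12  0.08  2.5   4.23  1.08 -2.08] [ 570. -175.  225.]
-0.8 90 0.0 [ 0.18  0.2   2.53  4.17  1.35 -1.92] [ 555. -159.  234.]
-0.8 100 0.0 [ 0.23  0.37  2.53  4.15  1.62 -1.78] [ 538. -142.  239.]
-0.8 110 0.0 [ 0.26  0.55  2.5   4.17  1.88 -1.65] [ 522. -125.  239.]
```

The kinematic fit is good to under 0.5 mm. The pour works with cup yaw around 0.35. I'll grip the handle close to the cup, 64 mm from its axis, to reduce sag.

```bash
python3 -c "
from h import *
move([515.5,-399.5,110],down(-1.70))"
```

```text
t 4.3 pos [ 498.2 -398.6  295.5] q [-1.061 -0.142  2.169  1.055  0.814 -0.013] F [ 0.  -0.1 -0.2] g 0.601
shift cm [-13.42  -0.    12.93] turn [-0.009 -0.897  0.004] dist 186 deg 51
```

```bash
python3 -m pendant '[[[-13.4,0,12.9],[-0.009,-0.897,0.004],-0.2],[[-13.4,0,12.9],[-0.009,-0.897,0.004],-0.2],[[-13.4,0,12.9],[-0.009,-0.897,0.004],-0.2],[[-13.4,0,12.9],[-0.009,-0.897,0.004],-0.2],[[-13.4,0,12.9],[-0.009,-0.897,0.004],-0.2],[[-13.4,0,12.9],[-0.009,-0.897,0.004],-0.2],[[-13.4,0,12.9],[-0.009,-0.897,0.004],-0.2]]'
python3 -c "
from h import *
env.camera('wrist');st=env.observe();im=env.camera('wrist');cv2.imwrite('pics/w2.png',im[:,:,::-1])
c=cam('wrist',st)
x=np.array([np.cos(-.13),np.sin(-.13),0]);o=np.array([452,-391,0])
print(proj([o+125*x+[0,0,64],o+64*x+[0,0,64],o+[0,0,75]],c))
move([515.5,-399.5,36],down(-1.70))"
```

```text
time_s: 5.18
eef_pos: [516.4, -399.3, 110.9]
tool_rot: [3.134, -0.202, 0.002]
wrist_force: [-0.5, 0.8, 0.1]
grip_width: 0.601
[[279.55396998 128.17386592]
 [279.48186958 232.56605425]
 [279.46974192 334.86071888]]
t 5.28 pos [ 514.8 -399.3  110.7] q [-0.698  0.323  1.776 -0.     1.043  1.003] F [0.3 0.1 0. ] g 0.603
shift cm [0.07 0.01 7.47] turn [ 0.    -0.    -0.001] dist 75 deg 0
```

View pics/w2.png

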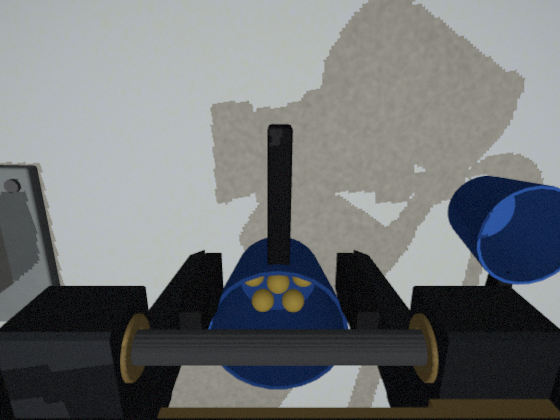

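The handle is centred between the fingers, with its end at (280,127) against a prediction of (279.5,128). Descending and gripping.

```bash
python3 -m pendant '[[[0,0,4],[0,0,0],-0.2],[[0,0,7.4],[0,0,0],-0.2],[[0,0,7.4],[0,0,0],-0.2],[[0,0,7.4],[0,0,0],1],[[0,0,7.4],[0,0,0],1],[[0,0,7.4],[0,0,0],1],[[0,0,7.4],[0,0,0],1],[[0,0,7.4],[0,0,0],1]]'
```

```text
time_s: 6.28
eef_pos: [515.2, -399.5, 37.4]
tool_rot: [3.134, -0.204, 0.002]
wrist_force: [0.3, 1.4, 2.9]
grip_width: 0.16
```

```bash
python3 -m pendant '[[[0,0,-2],[0,0,0],1],[[0,0,-4],[0,0,0],1],[[0,0,-4],[0,0,0],1]]'
python3 -c "
from h import *
st=env.observe();im=env.camera('scene');cv2.imwrite('pics/s2.png',cv2.resize(im[100:260,80:290,::-1],None,fx=3.5,fy=3.5))
im=env.camera('wrist');cv2.imwrite('pics/w3.png',im[:,:,::-1])
log();print(st['wrist_force'],st['torque'],st['grip_width'],st['eef_pos'])"
```

```text
time_s: 6.65
eef_pos: [517.1, -401.0, 80.8]
tool_rot: [3.131, -0.204, 0.009]
wrist_force: [-0.4, 0.3, -1.6]
grip_width: 0.155
[-0.3577282   0.32154277 -1.6328684 ] [ 0.01021627  0.01860264 -0.04511041] 0.15508005027720337 [ 517.05135035 -400.99016348   80.77613763]
```

View pics/s2.png

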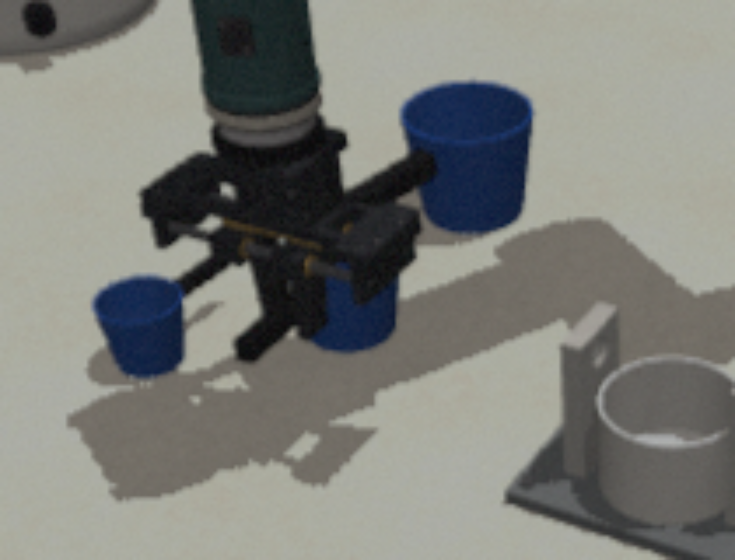

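View pics/w3.png

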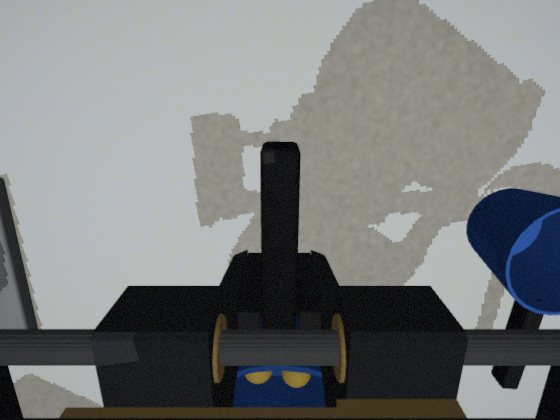

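Run:
```python
from h import *
st=env.observe(); c=cam("wrist",st); A=R.from_rotvec(st["tool_rot"]).as_matrix()
for s in(0,.05,.1):
    d=Ry(s)@np.array([61,0,-9.]) ; print(s,proj([st["eef_pos"]+A@(np.array([0,0,-19])+d)],c))
r,n=fitfk(); print(np.round(r.x,1),np.abs(r.fun).max())
# cheek clearance + IK for pour
J=np.array([513.7,-117,82]); v=np.load("fkv.npy")
def cupts():
    P=[]
    for z in np.linspace(0,75,16):
        rr=34+10*z/75
        for a in np.linspace(0,2*np.pi,48): P.append([rr*np.cos(a),rr*np.sin(a),z])
    return np.array(P)
P=cupts()
for psi in(.35,.45):
  q=st["qpos"].copy()
  for zl in(112,118):
   for th in np.radians([50,60,70,80,85,90,95,100,106,112]):
    lip=np.r_[J[:2],zl]+Rz(psi)@[28,0,0]
    C=cuppose(psi,th); o=lip-C@[-44,0,75]; W=P@C.T+o; L=(W-[513.7,-117,0])@Rz(-.139)
    d=np.inf
    for sg in(1,-1):
        b=np.maximum(np.abs(L-[0,63*sg,62.5])-[28,8,62.5],0); d=min(d,np.linalg.norm(b,axis=1).min())
    p,T=pour(lip,psi,th,g=64); rj=ik(p,T,q); q=rj.x
    print(psi,zl,round(np.degrees(th)),"clear",round(d,1),"cost",round(rj.cost,5),np.round(q,2),np.round(p),"wristc",np.round(p-T[:,2]*v[5]))
```

```text
0 [[280.03251962 151.63346361]]
0.05 [[280.06629037 154.77286074]]
0.1 [[280.10094929 158.50978163]]
[  0.  251.8 512.    1.4 566.2 340.3  24.9] 0.4985510431123855
0.35 112 50 clear 0.1 cost 0.0 [-0.46 -0.01  2.3   1.34  0.6  -0.31] [633. -73. 170.] wristc [ 388. -163.  388.]
0.35 112 60 clear 1.0 cost 0.0 [-0.54 -0.01  2.38  1.64  0.74 -0.64] [622. -77. 186.] wristc [ 346. -178.  356.]
0.35 112 70 clear 2.1 cost 0.0 [-0.62  0.03  2.45  1.83  0.93 -0.88] [609. -82. 200.] wristc [ 309. -192.  317.]
0.35 112 80 clear 3.9 cost 0.0 [-0.7   0.12  2.5   1.94  1.16 -1.07] [594. -88. 212.] wristc [ 279. -203.  271.]
0.35 112 85 clear 4.7 cost 0.0 [-0.73  0.18  2.51  1.98  1.28 -1.16] [585. -91. 216.] wristc [ 267. -207.  246.]
0.35 112 90 clear 6.3 cost 0.0 [-0.76  0.25  2.52  2.    1.41 -1.23] [577. -94. 220.] wristc [ 257. -211.  220.]
0.35 112 95 clear 8.0 cost 0.0 [-0.78  0.33  2.52  2.01  1.53 -1.31] [568. -97. 223.] wristc [ 249. -214.  193.]
0.35 112 100 clear 9.5 cost 0.0 [-0.8   0.42  2.51  2.02  1.66 -1.38] [ 558. -101.  225.] wristc [ 244. -216.  166.]
0.35 112 106 clear 11.1 cost
[... 2936 characters left out ...]
26.  277.]
0.45 118 85 clear 5.5 cost 0.0 [-0.76  0.19  2.47  1.85  1.33 -1.11] [582. -84. 222.] wristc [ 277. -231.  252.]
0.45 118 90 clear 7.5 cost 0.0 [-0.79  0.26  2.47  1.87  1.44 -1.18] [574. -88. 226.] wristc [ 268. -236.  226.]
0.45 118 95 clear 9.3 cost 0.0 [-0.81  0.34  2.47  1.89  1.56 -1.25] [565. -92. 229.] wristc [ 260. -239.  199.]
0.45 118 100 clear 10.9 cost 0.0 [-0.83  0.42  2.47  1.89  1.67 -1.32] [557. -96. 231.] wristc [ 255. -242.  172.]
0.45 118 106 clear 13.1 cost 0.0 [-0.84  0.52  2.45  1.89  1.8  -1.4 ] [ 546. -101.  233.] wristc [ 251. -244.  139.]
0.45 118 112 clear 15.2 cost 0.0 [-0.84  0.62  2.43  1.88  1.93 -1.47] [ 535. -107.  233.] wristc [ 251. -244.  105.]
```

Run:
```python
from h import *
p,T=pour(np.array([513.7,-117,145])+Rz(.35)@[28,0,0],.35,np.radians(50),g=62)
move(p,T); print(p)
```

```text
t 6.75 pos [ 515.5 -399.7   78.2] q [-0.698  0.357  1.797 -0.     0.985  1.003] F [ 1.3  0.2 -2.2] g 0.155
shift cm [  7.35 -33.81 -12.33] turn [ 0.211  0.853 -0.448] dist 367 deg 57
[632.07150149 -73.79102898 201.13199419]
```

```bash
python3 -m pendant '[[[0,-1,-5],[0,0,0],1],[[0.5,-4,-10],[0,0,0],1],[[1.5,-9,-14],[0.02,0.085,-0.045],1],[[2.5,-14,-15],[0.053,0.213,-0.112],1],[[3.7,-19,-15],[0.084,0.34,-0.18],1],[[5,-24,-14.5],[0.127,0.51,-0.27],1],[[6.2,-29,-13.5],[0.169,0.68,-0.36],1],[[7.35,-33.8,-12.3],[0.211,0.853,-0.448],1],[[7.35,-33.8,-12.3],[0.211,0.853,-0.448],1],[[7.35,-33.8,-12.3],[0.211,0.853,-0.448],1]]'
python3 -c "
from h import *
st=log();im=env.camera('scene');cv2.imwrite('pics/s3.png',cv2.resize(im[80:280,160:400,::-1],None,fx=3,fy=3))
im=env.camera('top');cv2.imwrite('pics/t3.png',cv2.resize(im[100:260,220:420,::-1],None,fx=3.5,fy=3.5))
print(st['qpos'],st['grip_width'])
"
```

```text
time_s: 8.0
eef_pos: [629.1, -72.4, 196.5]
tool_rot: [-2.681, -0.47, -1.238]
wrist_force: [-0.0, 0.1, -2.6]
grip_width: 0.155
[-0.45778298 -0.05901248  2.28487026  1.23307742  0.62629089 -0.18281214] 0.15483438821694365
```

View pics/s3.png

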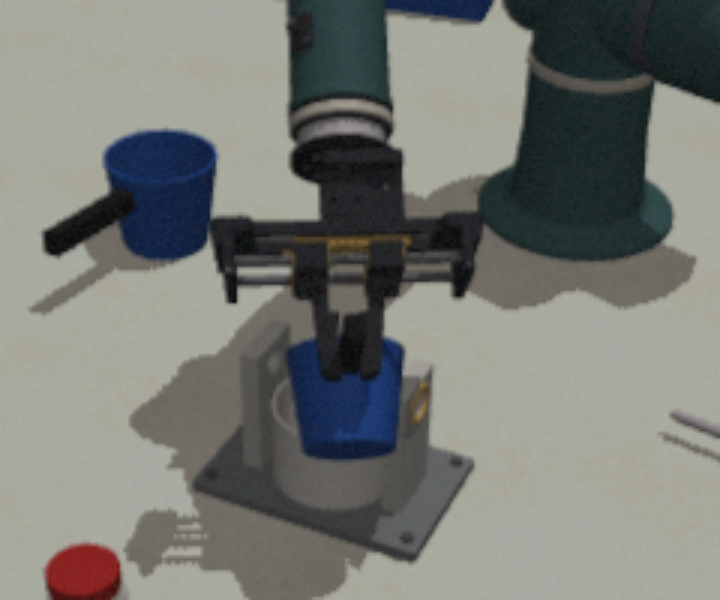

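View pics/t3.png

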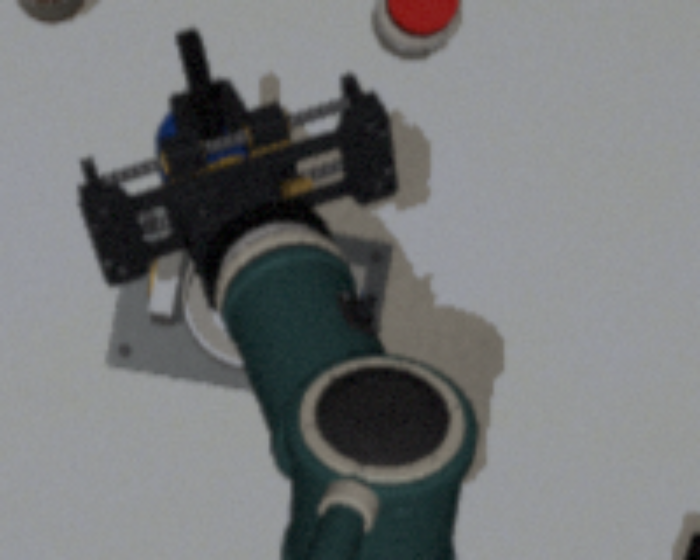

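```bash
cat > rows.py <<'E'
from h import *
import sys
def rows(L,psi=.35,g=62,off=30):
    st=env.observe(); A=R.from_rotvec(st["tool_rot"]).as_matrix(); print("t",st["time_s"],st["eef_pos"],np.round(st["qpos"],2))
    for th,zl in L:
        p,T=pour(np.array([513.7,-117,zl])+Rz(psi)@[off,0,0],psi,np.radians(th),g=g)
        print(th,zl,np.round(A.T@(p-st["eef_pos"])/10,1).tolist(),np.round(R.from_matrix(A.T@T).as_rotvec(),3).tolist())
E
python3 -c "
from rows import *
rows([(60,132),(68,122),(75,119),(80,119),(83,119),(86,119),(89,119),(92,119),(95,119),(98,119)])"
```

```text
t 8.1 [631.60158622 -74.25942188 200.21258029] [-0.46 -0.06  2.28  1.23  0.63 -0.18]
60 132 [-0.2, -0.0, -0.9] [0.0, 0.178, -0.002]
68 122 [-0.8, -0.0, -1.8] [0.0, 0.317, -0.002]
75 119 [-1.1, -0.0, -3.0] [0.001, 0.44, -0.002]
80 119 [-1.2, -0.0, -4.0] [0.001, 0.527, -0.002]
83 119 [-1.4, -0.0, -4.6] [0.001, 0.579, -0.002]
86 119 [-1.5, -0.0, -5.2] [0.001, 0.632, -0.002]
89 119 [-1.7, -0.0, -5.7] [0.001, 0.684, -0.002]
92 119 [-1.9, -0.0, -6.3] [0.001, 0.736, -0.002]
95 119 [-2.1, -0.0, -6.8] [0.001, 0.789, -0.002]
98 119 [-2.4, -0.0, -7.3] [0.001, 0.841, -0.002]
```

```bash
python3 -m pendant '[[[-0.2,0,-0.9],[0,0.178,0],1],[[-0.8,0,-1.8],[0,0.317,0],1],[[-1.1,0,-3],[0,0.44,0],1],[[-1.2,0,-4],[0,0.527,0],1],[[-1.4,0,-4.6],[0,0.579,0],1],[[-1.5,0,-5.2],[0,0.632,0],1],[[-1.7,0,-5.7],[0,0.684,0],1],[[-1.9,0,-6.3],[0,0.736,0],1]]'
python3 -c "
from h import *
st=log();im=env.camera('scene');cv2.imwrite('pics/s4.png',cv2.resize(im[80:280,160:400,::-1],None,fx=3,fy=3))
from rows import *
rows([(92,119),(95,119),(98,119),(101,119),(104,119),(107,119)])
"
```

```text
time_s: 9.1
eef_pos: [575.9, -95.9, 227.2]
tool_rot: [-1.991, -0.352, -2.063]
wrist_force: [0.1, 0.6, -2.0]
grip_width: 0.151
t 9.15 [575.35823892 -95.83261687 226.14591747] [-0.77  0.27  2.52  2.01  1.45 -1.25]
92 119 [0.0, -0.1, 0.0] [-0.001, -0.001, -0.003]
95 119 [0.2, -0.1, -0.5] [-0.001, 0.052, -0.003]
98 119 [0.4, -0.1, -1.1] [-0.001, 0.104, -0.003]
101 119 [0.5, -0.1, -1.7] [-0.0, 0.156, -0.003]
104 119 [0.6, -0.1, -2.3] [-0.0, 0.209, -0.003]
107 119 [0.7, -0.1, -2.9] [-0.0, 0.261, -0.003]
```

View pics/s4.png

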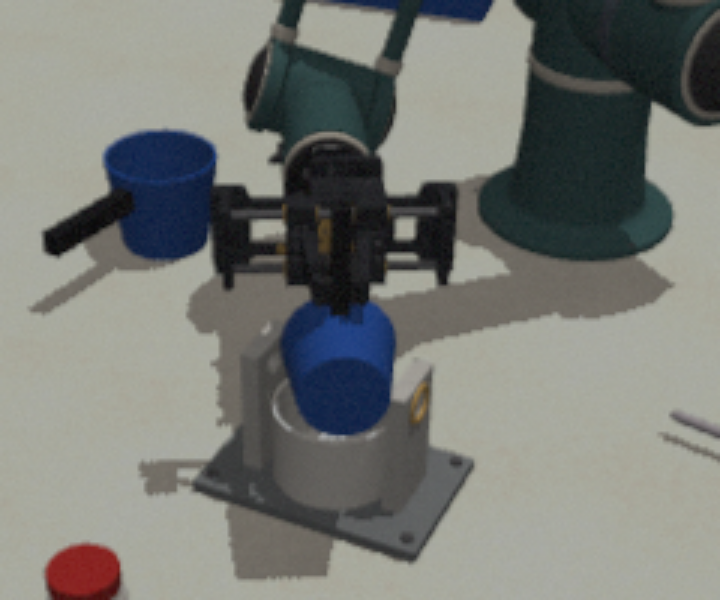

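No stray balls are visible and the cup is over the jar. Continuing the tilt.

```bash
python3 -m pendant '[[[0.2,0,-0.5],[0,0.052,0],1],[[0.4,0,-1.1],[0,0.104,0],1],[[0.5,0,-1.7],[0,0.156,0],1],[[0.6,0,-2.3],[0,0.209,0],1],[[0.7,0,-2.9],[0,0.261,0],1],[[0.7,0,-2.9],[0,0.261,0],1],[[0.7,0,-2.9],[0,0.261,0],1],[[0.7,0,-2.9],[0,0.261,0],1]]'
python3 -c "
from h import *
st=log();im=env.camera('scene');cv2.imwrite('pics/s5.png',cv2.resize(im[80:280,160:400,::-1],None,fx=3,fy=3))
im=env.camera('top');cv2.imwrite('pics/t5.png',cv2.resize(im[100:260,220:420,::-1],None,fx=3.5,fy=3.5))
env.camera('wrist')
for n in('scene','top'):
  for s in env.silhouettes('ball0_center',n): print(n,s['p'],s['at'],s['mask'].sum())
print(st['qpos'],st['wrist_force'])
"
```

```text
time_s: 10.15
eef_pos: [548.3, -106.0, 232.8]
tool_rot: [-1.691, -0.299, -2.285]
wrist_force: [0.2, 0.3, -1.0]
grip_width: 0.155
scene 0.57 [271.0, 220.8] 32
top 0.41 [118.2, 214.7] 459
[-0.80801734  0.52338725  2.49295731  2.01406113  1.81546287 -1.45087425] [ 0.20243929  0.268032   -0.97967752]
```

View pics/s5.png

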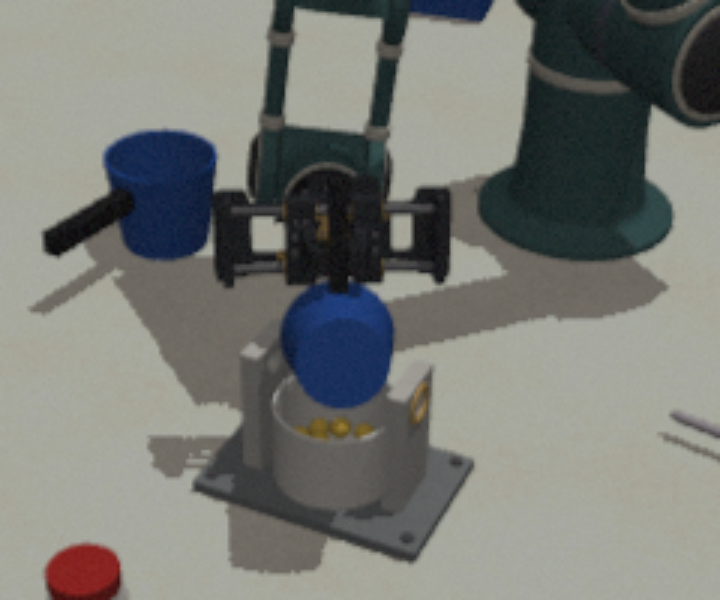

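View pics/t5.png

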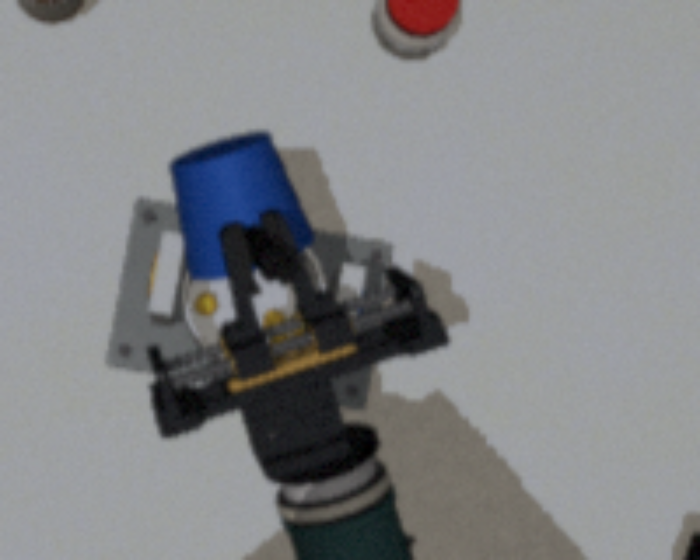

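Four or more balls are visible in the jar and the wrist load dropped by about 1 N, against 0.9 N for six balls. I'll back the cup off while it is still tipped and count them.

```bash
python3 -m pendant '[[[2,0,3],[0,0,0],1],[[3,0,6],[0,0,0],1],[[3,0,8],[0,-0.1,0],1],[[3,0,8],[0,-0.1,0],1]]'
python3 -c "
from h import *
st=log();im=env.camera('top');cv2.imwrite('pics/t6.png',cv2.resize(im[140:230,240:345,::-1],None,fx=6.5,fy=6.5,interpolation=cv2.INTER_CUBIC))
im=env.camera('scene');cv2.imwrite('pics/s6.png',cv2.resize(im[80:280,160:400,::-1],None,fx=3,fy=3))
print(st['eef_pos'],st['wrist_force'])
"
```

```text
time_s: 10.9
eef_pos: [611.8, -81.9, 287.5]
tool_rot: [-1.804, -0.325, -2.209]
wrist_force: [-0.0, -0.5, -1.0]
grip_width: 0.154
[611.82590472 -81.91838569 287.52278101] [-0.02383563 -0.51974396 -0.96195379]
```

View pics/t6.png

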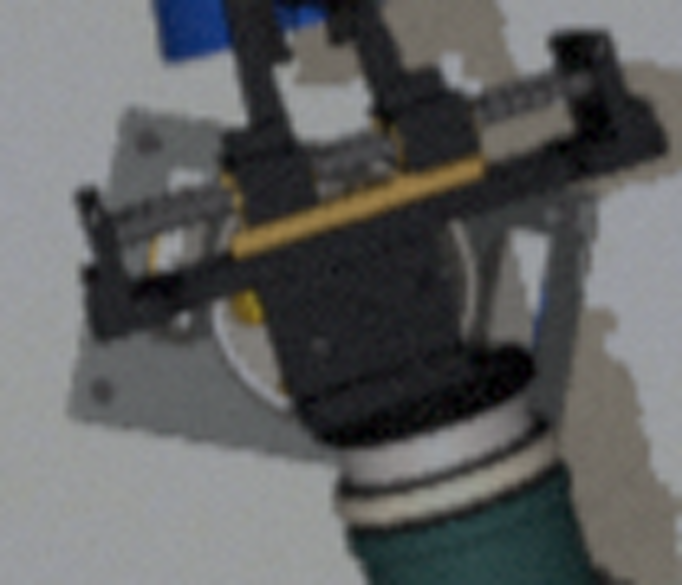

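View pics/s6.png

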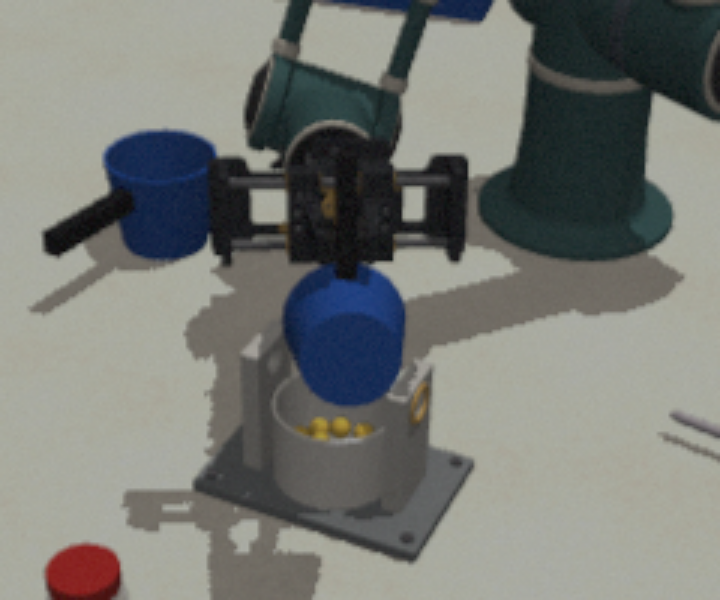

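```bash
python3 -c "
from h import *
C=cuppose(-.1,.6);move([540,-380,200],toolR(C))
"
```

```text
t 11.0 pos [610.9 -82.1 284.7] q [-0.654  0.286  2.47   2.166  1.556 -1.246] F [ 0.2  0.1 -2.1] g 0.153
shift cm [ -4.92  25.54 -18.25] turn [-0.444 -1.148  0.178] dist 318 deg 71
```

```bash
python3 -m pendant '[[[3,5,-2],[-0.04,-0.1,0.01],1],[[3,10,-5],[-0.13,-0.34,0.05],1],[[2,15,-9],[-0.22,-0.55,0.08],1],[[-1,20,-14],[-0.31,-0.8,0.12],1],[[-4.9,25.5,-18.2],[-0.444,-1.148,0.178],1],[[-4.9,25.5,-18.2],[-0.444,-1.148,0.178],1],[[-4.9,25.5,-18.2],[-0.444,-1.148,0.178],1],[[-4.9,25.5,-18.2],[-0.444,-1.148,0.178],1]]'
python3 -c "
from h import *
st=log();im=env.camera('top');cv2.imwrite('pics/t7.png',cv2.resize(im[140:230,240:345,::-1],None,fx=6.5,fy=6.5,interpolation=cv2.INTER_CUBIC))
cv2.imwrite('pics/t7b.png',im[:,:,::-1])
print(st['eef_pos'],st['wrist_force'],st['grip_width'])
"
```

```text
time_s: 12.0
eef_pos: [538.8, -378.6, 196.6]
tool_rot: [2.978, -0.15, 0.908]
wrist_force: [-1.1, 0.0, -1.5]
grip_width: 0.153
[ 538.75635086 -378.55645413  196.61613662] [-1.06075371  0.01817739 -1.51051366] 0.1526534044981189
```

View pics/t7.png

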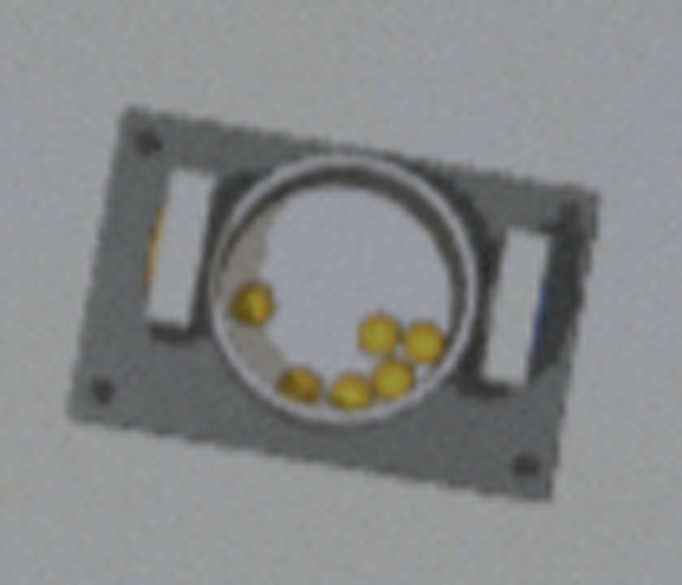

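View pics/t7b.png

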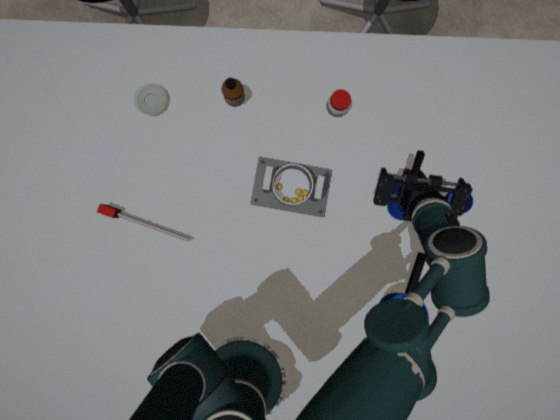

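The crop shows six yellow balls inside the jar. Now putting the cup back.

```bash
python3 -c "
from h import *
move([513,-400,60],down(-1.70))
"
```

```text
t 12.05 pos [ 540.2 -379.   198.7] q [-0.848  0.023  2.068  0.636  0.697  0.4  ] F [ 0.7 -0.2  0.6] g 0.156
shift cm [-9.82  2.38 10.11] turn [-0.01  -0.593  0.028] dist 143 deg 34
```

```bash
python3 -m pendant '[[[-3,0.6,1],[0,-0.15,0],1],[[-6,1.4,4],[0,-0.32,0.014],1],[[-9.8,2.4,7],[-0.01,-0.593,0.028],1],[[-9.8,2.4,10.1],[-0.01,-0.593,0.028],1],[[-9.8,2.4,10.1],[-0.01,-0.593,0.028],1],[[-9.8,2.4,10.1],[-0.01,-0.593,0.028],1],[[-9.8,2.4,10.1],[-0.01,-0.593,0.028],1]]'
python3 -c "
from h import *
st=log();im=env.camera('scene');cv2.imwrite('pics/s8.png',cv2.resize(im[100:240,80:260,::-1],None,fx=4,fy=4))
im=env.camera('wrist');cv2.imwrite('pics/w8.png',im[:,:,::-1])
move([513,-400,38],down(-1.70))"
```

```text
time_s: 12.92
eef_pos: [512.2, -400.4, 61.0]
tool_rot: [-3.134, 0.204, -0.001]
wrist_force: [0.3, -0.1, -1.5]
grip_width: 0.152
t 13.03 pos [ 512.6 -400.7   61.8] q [-7.020e-01  3.740e-01  1.809e+00  1.000e-03  9.570e-01  9.980e-01] F [-0.1  0.1 -1.1] g 0.151
shift cm [ 0.02 -0.07  2.38] turn [ 0.    -0.002 -0.001] dist 24 deg 0
```

View pics/s8.png

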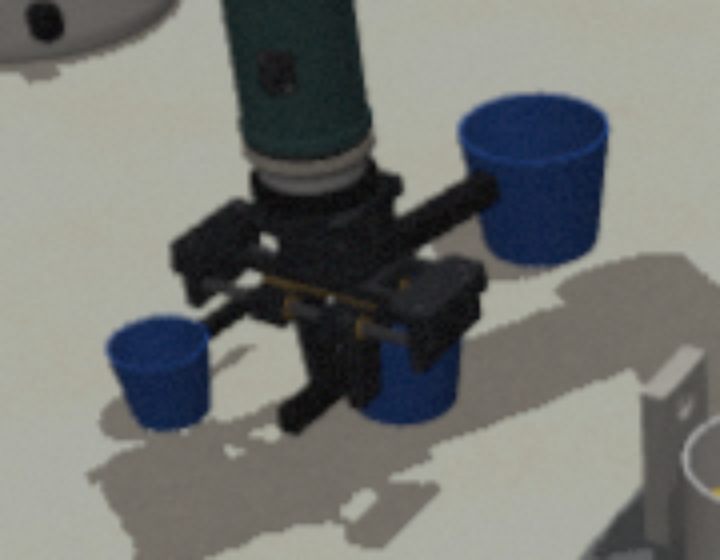

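View pics/w8.png

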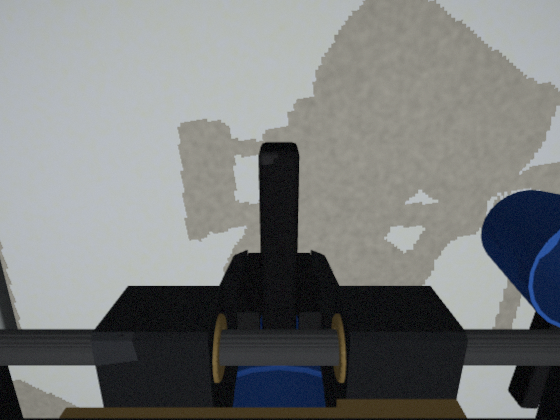

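The cup has not slipped in the grip: the handle end is at row 143, as before. Lowering to the bench and releasing.

```bash
python3 -m pendant '[[[0,0,1.5],[0,0,0],1],[[0,0,2.2],[0,0,0],1],[[0,0,2.45],[0,0,0],1],[[0,0,2.45],[0,0,0],1]]'; python3 -m pendant '[[[0,0,0],[0,0,0],-0.2],[[0,0,0],[0,0,0],-0.2],[[0,0,0],[0,0,0],-0.2],[[0,0,0],[0,0,0],-0.2],[[0,0,-4],[0,0,0],-0.2],[[0,0,-9],[0,0,0],-0.2],[[0,0,-14],[0,0,0],-0.2]]'
python3 -c "
from h import *
st=log();im=env.camera('scene');cv2.imwrite('pics/s9.png',cv2.resize(im[100:240,80:260,::-1],None,fx=4,fy=4))
move([515,-250,230],down(-1.0))"
```

```text
time_s: 13.52
eef_pos: [513.1, -401.0, 37.8]
tool_rot: [3.134, -0.204, 0.004]
wrist_force: [2.1, -0.0, 3.3]
grip_width: 0.154
time_s: 14.4
eef_pos: [512.4, -400.5, 178.7]
tool_rot: [3.135, -0.204, 0.003]
wrist_force: [-0.2, -1.0, -0.2]
grip_width: 0.6
t 14.45 pos [ 515.9 -403.4  187.7] q [-7.020e-01  2.520e-01  1.715e+00  1.000e-03  1.161e+00  9.980e-01] F [ 2.1 -1.7  4. ] g 0.6
shift cm [ -2.03 -15.17  -4.36] turn [ 0.011 -0.009 -0.701] dist 159 deg 40
```

View pics/s9.png

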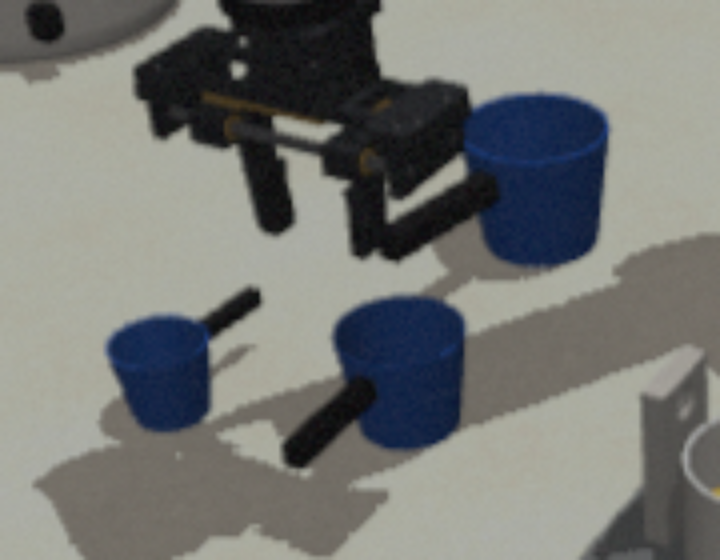

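The cup stands upright and is released. Next I go to a viewpoint on the +y side of the cradle to refine its pose with the wrist camera, on the way to the bar.

```bash
python3 -c "
from h import *
move([515,30,300],down(-.139))"
```

```text
t 14.45 pos [ 515.9 -403.4  187.7] q [-7.020e-01  2.520e-01  1.715e+00  1.000e-03  1.161e+00  9.980e-01] F [ 2.1 -1.7  4. ] g 0.6
shift cm [ -5.57 -42.88 -11.6 ] turn [ 0.015 -0.004 -1.562] dist 448 deg 89
```

```bash
python3 -m pendant '[[[0,-3,-5],[0,0,-0.1],-0.2],[[-1,-9,-9],[0,0,-0.28],-0.2],[[-2,-15,-11.6],[0,0,-0.46],-0.2],[[-3,-21,-11.6],[0,0,-0.64],-0.2],[[-5.6,-42.9,-11.6],[0,0,-1.56],-0.2],[[-5.6,-42.9,-11.6],[0,0,-1.56],-0.2],[[-5.6,-42.9,-11.6],[0,0,-1.56],-0.2],[[-5.6,-42.9,-11.6],[0,0,-1.56],-0.2],[[-5.6,-42.9,-11.6],[0,0,-1.56],-0.2],[[-5.6,-42.9,-11.6],[0,0,-1.56],-0.2]]'
python3 -m pendant '[[[0,0,0],[0,0,0],-0.2],[[0,0,0],[0,0,0],-0.2]]'
python3 -c "
from h import *
log();st=env.observe();im=env.camera('wrist');cv2.imwrite('pics/w10.png',im[:,:,::-1])
import pickle;pickle.dump(st,open('st10.pkl','wb'))
print(st['eef_pos'],st['tool_rot'],st['qpos'])
c=cam('wrist',st)
m=np.array([(28,71,125),(28,55,125),(-28,55,125),(-28,71,125),(28,-55,125),(28,-71,125),(-28,-71,125),(-28,-55,125),(65,100,12),(65,-100,12),(-65,-100,12),(-65,100,12),(0,0,82)])
W=m@Rz(-.139).T+[513.7,-117,0]; print(np.round(proj(W,c),1).tolist())
im=im[:,:,::-1].copy()
for p in proj(W,c): cv2.circle(im,tuple(np.int32(np.round(p))),2,(0,0,255),1)
cv2.imwrite('pics/w10b.png',im)
"
```

```text
time_s: 15.7
eef_pos: [514.5, 30.9, 299.8]
tool_rot: [2.362, 2.05, 0.004]
wrist_force: [0.0, 0.6, -0.1]
grip_width: 0.601
time_s: 15.95
eef_pos: [514.5, 30.3, 299.8]
tool_rot: [2.365, 2.047, 0.004]
wrist_force: [-0.3, 0.2, -0.4]
grip_width: 0.6
[514.52969453  30.27207755 299.75793566] [2.36478397 2.04695243 0.00421217] [ 0.01635595 -0.08147676  1.86716231 -0.00918876  1.34490375  0.16220081]
[[323.4, 249.8], [322.9, 264.0], [268.1, 264.6], [267.9, 250.4], [319.5, 351.6], [319.0, 363.1], [269.8, 363.8], [269.6, 352.3], [341.2, 190.4], [334.3, 321.1], [245.7, 322.2], [240.3, 191.3], [293.0, 288.3]]
```

View pics/w10b.png

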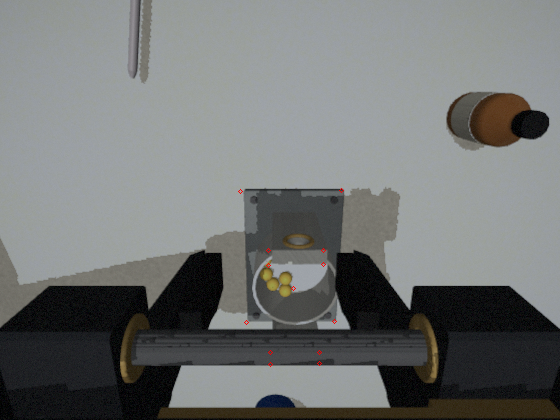

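```bash
python3 -c "
import cv2
im=cv2.imread('pics/w10.png')
cv2.imwrite('pics/w10c.png',cv2.resize(im[180:330,225:365],None,fx=5,fy=4,interpolation=cv2.INTER_CUBIC))
im=cv2.imread('pics/w10b.png')
cv2.imwrite('pics/w10d.png',cv2.resize(im[180:330,225:365],None,fx=5,fy=4,interpolation=cv2.INTER_CUBIC))
"
```

```text
(no output)
```

View pics/w10c.png

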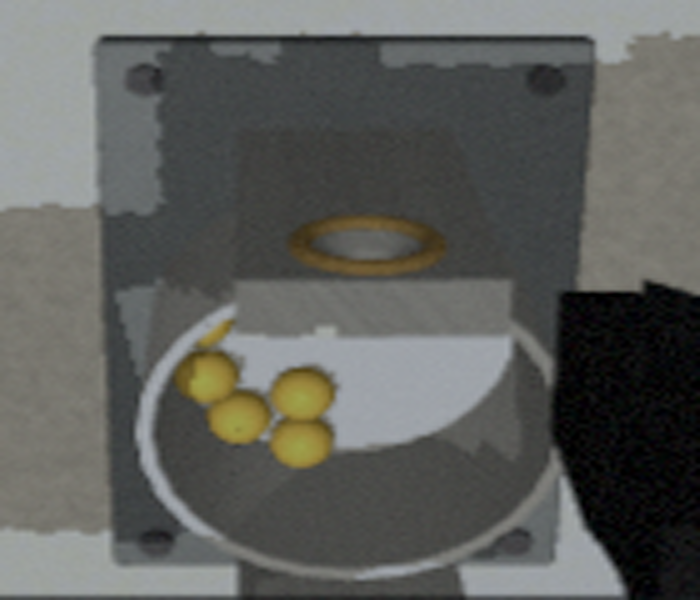

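View pics/w10d.png

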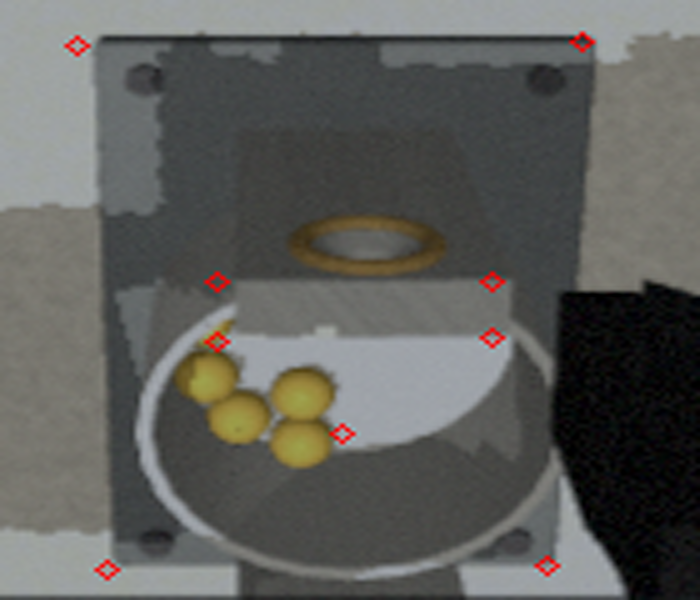

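Run:
```python
from h import *
import pickle
st=pickle.load(open("st10.pkl","rb")); c=cam("wrist",st)
px=np.array([(97,38),(593,38),(112,563),(555,563),(237,280),(512,280),(512,335),(235,335),(367,245),(355,428)])/[5,4]+[225,180]-0.4
m=np.array([(-65,100,12),(65,100,12),(-65,-100,12),(65,-100,12),(-28,71,125),(28,71,125),(28,55,125),(-28,55,125),(0,71,105),(0,0,82)],float)
def f(v): return (proj(m@Rz(v[2]).T+[v[0],v[1],0],c)-px).ravel()
r=least_squares(f,[513,-117,-.14],x_scale=[10,10,.1]); print(r.x,np.round(r.fun.reshape(-1,2),1).tolist())
def f2(v): return (proj(m@Rz(v[2]).T+[v[0],v[1],v[3]],c)-px).ravel()
r=least_squares(f2,[513,-117,-.14,0],x_scale=[10,10,.1,10]); print(r.x,np.round(r.fun.reshape(-1,2),1).tolist())
move([434.6,355,150],down(-.308))
```

```text
[ 5.16919551e+02 -1.16079923e+02 -1.49245816e-01] [[-0.6, 0.6], [1.2, 0.8], [0.0, 0.7], [0.1, 0.4], [-0.4, -0.7], [0.2, -0.8], [-0.6, -0.3], [0.1, -0.2], [0.2, -0.3], [-0.0, 0.6]]
[ 5.16913315e+02 -1.16678572e+02 -1.49312907e-01 -1.19777073e+00] [[-0.4, 0.8], [1.1, 1.0], [0.2, 0.5], [-0.0, 0.2], [-0.3, -0.7], [0.1, -0.8], [-0.7, -0.3], [0.2, -0.3], [0.2, -0.2], [-0.0, 0.5]]
t 16.0 pos [514.5  30.3 299.7] q [ 0.016 -0.081  1.867 -0.009  1.345  0.162] F [0.3 0.6 0.1] g 0.603
shift cm [ 31.1  -12.73  14.6 ] turn [0.013 0.006 0.165] dist 366 deg 9
```

```bash
python3 -m pendant '[[[5,-2,2],[0,0,0.03],-0.2],[[10,-4,4],[0,0,0.06],-0.2],[[15.5,-6.3,7],[0,0,0.09],-0.2],[[21,-8.5,10],[0,0,0.12],-0.2],[[26,-10.5,12],[0,0,0.14],-0.2],[[31.1,-12.7,14.6],[0.013,0.006,0.165],-0.2],[[31.1,-12.7,14.6],[0.013,0.006,0.165],-0.2],[[31.1,-12.7,14.6],[0.013,0.006,0.165],-0.2]]'
python3 -c "
from h import *
log();st=env.observe();im=env.camera('wrist');cv2.imwrite('pics/w11.png',im[:,:,::-1])
c=cam('wrist',st)
m=np.array([(12,23,44),(12,-23,44),(-12,-23,44),(-12,23,44),(0,-25,27),(0,-60,27)],float)
W=m@Rz(-.308).T+[434.6,355,0]; print(np.round(proj(W,c),1).tolist(),st['eef_pos'])
im=im[:,:,::-1].copy()
for p in proj(W,c): cv2.circle(im,tuple(np.int32(np.round(p))),2,(0,255,255),1)
cv2.imwrite('pics/w11b.png',im)
"
```

```text
time_s: 17.0
eef_pos: [435.2, 354.4, 149.9]
tool_rot: [2.536, 1.854, -0.001]
wrist_force: [0.8, 0.0, -0.3]
grip_width: 0.6
[[293.1, 171.3], [292.4, 229.5], [261.4, 229.5], [260.4, 171.4], [277.0, 223.9], [277.1, 262.1]] [435.19879063 354.44812171 149.89544232]
```

View pics/w11b.png

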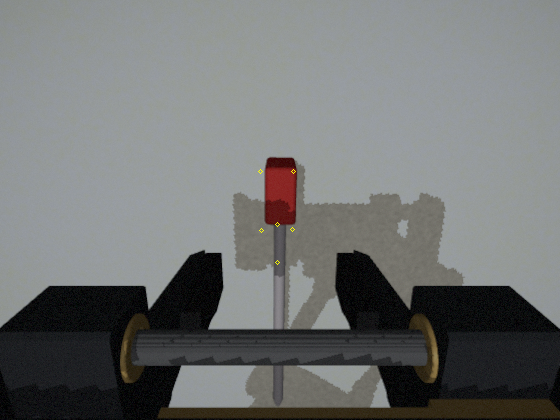

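```bash
python3 -c "
import cv2
im=cv2.imread('pics/w11.png')
cv2.imwrite('pics/w11c.png',cv2.resize(im[150:270,235:325],None,fx=6,fy=5,interpolation=cv2.INTER_CUBIC))
cv2.imwrite('pics/w11d.png',cv2.resize(im[330:420,235:325],None,fx=6,fy=6,interpolation=cv2.INTER_CUBIC))
"
```

```text
(no output)
```

View pics/w11c.png

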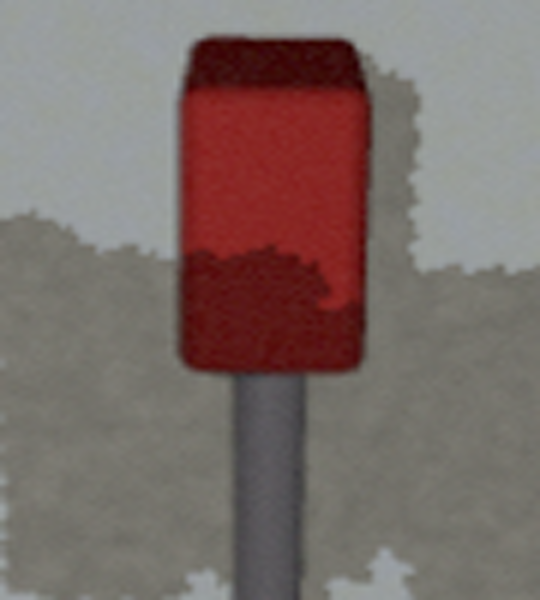

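View pics/w11d.png

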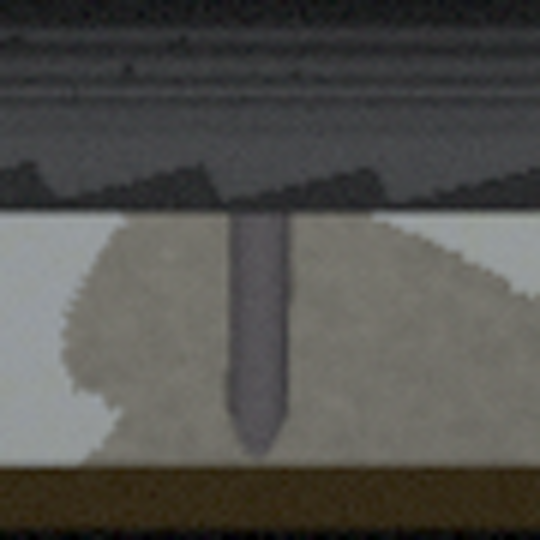

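Run:
```python
from h import *
st=env.observe(); c=cam("wrist",st)
px=np.array(list((np.array([(370,88),(365,373),(181,373),(181,88)])/[6,5]+[235,150]-.4))+[(258/6+235-.4,457/6+330-.4)]+[(269/6+234.6,400/5+149.6)])
m=np.array([(12,23,44),(12,-23,44),(-12,-23,44),(-12,23,44),(0,-225,22),(0,-34,22)],float)
for fz in(0,1):
    def f(v): return ((proj(m@Rz(v[2]).T+[v[0],v[1],v[3]*fz],c)-px)*np.array([[1,1]]*5+[[1,0]])).ravel()
    r=least_squares(f,[434,355,-.3,0],x_scale=[10,10,.1,10]); print(r.x,np.round(r.fun.reshape(-1,2),1).tolist())
# same for the top-camera: residual check
c=cam("top"); v=r.x; print(proj(m@Rz(v[2]).T+[v[0],v[1],0],c).round(1).tolist())
move([437,358,30],down(-.30))
```

```text
[ 4.38594054e+02  3.57087513e+02 -3.19485609e-01  0.00000000e+00] [[0.7, -0.2], [-0.0, 1.3], [-0.4, 1.0], [-0.6, -0.5], [0.1, -2.3], [0.2, -0.0]]
[ 4.38843952e+02  3.57903131e+02 -3.19452672e-01  2.36056372e+00] [[0.8, -0.6], [0.1, 1.4], [-0.5, 1.1], [-0.7, -1.0], [0.1, -1.0], [0.2, -0.0]]
[[99.2, 201.8], [116.2, 207.9], [112.8, 216.8], [95.8, 210.6], [190.5, 239.0], [121.6, 214.0]]
t 17.05 pos [435.7 354.2 150.5] q [ 6.390e-01  1.230e-01  1.941e+00 -1.000e-03  1.078e+00  9.480e-01] F [ 0.8 -0.3  0.6] g 0.601
shift cm [ 0.4  -0.   12.05] turn [ 0.001 -0.    -0.009] dist 121 deg 1
```

The wrist camera's lateral reading was exact when I held the cup handle, so I trust its bar fit: (438.6,357), yaw -0.319. Going down to grip.

```bash
python3 -c "
from h import *
move([438.2,357,5],down(-.3195))"
```

```text
t 17.05 pos [435.7 354.2 150.5] q [ 6.390e-01  1.230e-01  1.941e+00 -1.000e-03  1.078e+00  9.480e-01] F [ 0.8 -0.3  0.6] g 0.601
shift cm [ 0.35  0.14 14.56] turn [ 0.001 -0.     0.01 ] dist 146 deg 1
```

```bash
python3 -m pendant '[[[0.35,0.14,5],[0,0,0.01],-0.2],[[0.35,0.14,10],[0,0,0.01],-0.2],[[0.35,0.14,13],[0,0,0.01],-0.2],[[0.35,0.14,14.3],[0,0,0.01],-0.2],[[0.35,0.14,14.5],[0,0,0.01],-0.2],[[0.35,0.14,14.5],[0,0,0.01],-0.2]]'
python3 -m pendant '[[[0,0,0],[0,0,0],1],[[0,0,0],[0,0,0],1],[[0,0,0],[0,0,0],1],[[0,0,0],[0,0,0],1]]'
python3 -c "
from h import *
log();st=env.observe();im=env.camera('wrist');cv2.imwrite('pics/w12.png',im[:,:,::-1])
move([438.2,357,60],down(-.3195))"
```

```text
time_s: 17.8
eef_pos: [439.7, 357.6, 7.2]
tool_rot: [2.547, 1.839, 0.005]
wrist_force: [-0.3, -0.3, -0.6]
grip_width: 0.597
time_s: 18.3
eef_pos: [439.6, 358.0, 7.8]
tool_rot: [2.547, 1.839, 0.006]
wrist_force: [-2.4, 0.6, 4.5]
grip_width: 0.271
t 18.35 pos [439.6 358.    7.8] q [ 0.64   0.31   2.022 -0.     0.806  0.96 ] F [-3.   0.7  6.2] g 0.272
shift cm [-0.12 -0.09 -5.22] turn [ 0.002 -0.003 -0.001] dist 52 deg 0
```

View pics/w12.png

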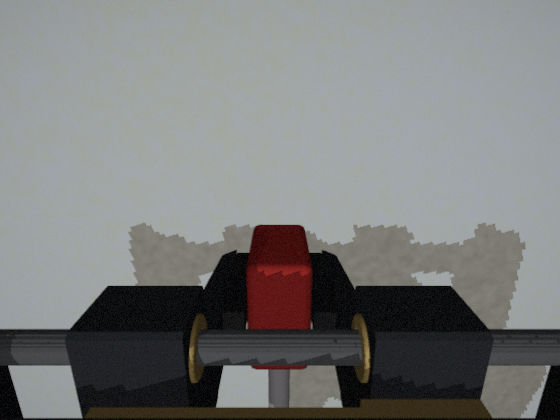

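The grip width is 23.9 mm, which matches the 24 mm block. Now I work out where the bar sits in the tool frame, then lift.

```bash
python3 - <<'E'
from h import *
m=env.camera_model("wrist");T=np.array(m["T_tool_cam"]);K=np.array(m["camera_matrix"])
A=T[:3,:3].T; c=(K,A,-A@T[:3,3])   # tool->cam
for s in(-4,0,4):
  # top back edge at tool x=s+23, front s-23, z=-(44-7.8)
  print(s,proj([[s+23,0,-36.2],[s-23,0,-36.2],[s+23,0,7],[s+22,12,-36.2],[s+22,-12,-36.2]],c).round(1).tolist())
E
python3 -m pendant '[[[0,0,-2],[0,0,0],1],[[0,0,-5],[0,0,0],1],[[0,0,-8.5],[0,0,0],1],[[0,0,-12],[0,0,0],1],[[0,0,-13.2],[0,0,0],1],[[0,0,-13.2],[0,0,0],1]]'
python3 -c "
from h import *
log();st=env.observe();im=env.camera('wrist');cv2.imwrite('pics/w13.png',im[:,:,::-1])
im=env.camera('scene');cv2.imwrite('pics/s13.png',im[:,:,::-1])
im=env.camera('top');cv2.imwrite('pics/t13.png',im[:,:,::-1])
print(st['eef_pos'],st['wrist_force'],st['torque'],st['grip_width'])"
```

```text
-4 [[276.8, 273.5], [277.1, 377.5], [277.3, 227.5], [310.7, 276.0], [242.9, 276.0]]
0 [[276.8, 263.3], [277.0, 369.3], [277.3, 219.6], [311.1, 265.8], [242.5, 265.9]]
4 [[276.8, 252.9], [277.0, 360.9], [277.3, 211.5], [311.4, 255.5], [242.2, 255.5]]
time_s: 19.1
eef_pos: [439.4, 357.8, 139.8]
tool_rot: [2.547, 1.839, 0.007]
wrist_force: [-0.4, -1.1, -1.8]
grip_width: 0.269
[439.42432873 357.75261573 139.79022   ] [-0.35913444 -1.09898567 -1.75872038] [-0.04762778  0.07270755 -0.02291608] 0.26890165143487077
```

View pics/w13.png

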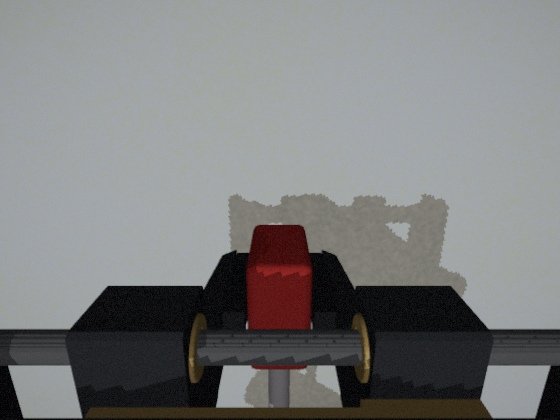

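View pics/s13.png

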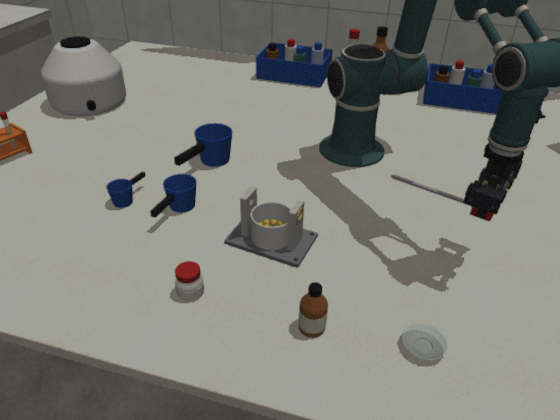

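Run:
```python
from h import *
m=env.camera_model("wrist");T=np.array(m["T_tool_cam"]);K=np.array(m["camera_matrix"]);print(T.round(4).tolist())
A=T[:3,:3].T; c=(K,A,-A@T[:3,3])
print(proj([[61,0,-28.],[23,0,-36.2]],c))
st=env.observe();cw=cam("wrist",st);B=R.from_rotvec(st["tool_rot"]).as_matrix()
print(proj([st["eef_pos"]+B@[61,0,-28.],st["eef_pos"]+B@[23,0,-36.2]],cw))
```

```text
[[-0.0004, -0.951, -0.3091, 80.8694], [1.0, -0.0004, -0.0, 0.7027], [-0.0001, -0.3091, 0.951, -146.3071], [0.0, 0.0, 0.0, 1.0]]
[[276.68154907 150.90199023]
 [276.79334791 263.29211903]]
[[276.68154907 150.90199023]
 [276.79334791 263.29211903]]
```

Run:
```python
from h import *
for n in("wrist","top"):
    M=[env.camera_model(n) for _ in range(50)]
    k="T_tool_cam" if n=="wrist" else "tvec"
    X=np.array([np.ravel(m[k]) for m in M]); print(n,X.mean(0).round(4),X.std(0).round(4))
    print(np.array([m["camera_matrix"] for m in M]).std(0).max())
st=[env.observe()["eef_pos"] for _ in range(5)];print(np.array(st).std(0))
```

```text
wrist [-4.000000e-04 -9.510000e-01 -3.091000e-01  8.086940e+01  1.000000e+00
 -4.000000e-04 -0.000000e+00  7.027000e-01 -1.000000e-04 -3.091000e-01
  9.510000e-01 -1.463071e+02  0.000000e+00  0.000000e+00  0.000000e+00
  1.000000e+00] [0. 0. 0. 0. 0. 0. 0. 0. 0. 0. 0. 0. 0. 0. 0. 0.]
1.1368683772161603e-13
top [-109.8654  467.2834 1117.6372] [0. 0. 0.]
5.115907697472721e-13
[0. 0. 0.]
```

```bash
python3 -c "
from h import *
move([564.2,206.2,90.8],down(-.147))"
```

```text
t 19.25 pos [438.1 356.8 137.6] q [ 0.64   0.143  1.945 -0.     1.054  0.96 ] F [-0.2 -0.2 -2.3] g 0.269
shift cm [-10.33  16.7    4.69] turn [ 0.     0.    -0.173] dist 202 deg 10
```

```bash
python3 -m pendant '[[[-1.5,2.5,0.5],[0,0,-0.03],1],[[-3.5,5.5,1.5],[0,0,-0.06],1],[[-5.5,9,2.5],[0,0,-0.1],1],[[-8,13,3.8],[0,0,-0.14],1],[[-9.7,15.8,4.5],[0,0,-0.165],1],[[-10.3,16.7,4.7],[0,0,-0.173],1],[[-10.3,16.7,4.7],[0,0,-0.173],1],[[-10.3,16.7,4.7],[0,0,-0.173],1],[[-10.3,16.7,4.7],[0,0,-0.173],1]]'
python3 -c "
from h import *
log();st=env.observe()
im=env.camera('scene')[:,:,::-1];cv2.imwrite('pics/s14f.png',im);cv2.imwrite('pics/s14.png',cv2.resize(im[170:270,220:380],None,fx=5,fy=5,interpolation=cv2.INTER_CUBIC))
im=env.camera('top')[:,:,::-1];cv2.imwrite('pics/t14f.png',im);cv2.imwrite('pics/t14.png',cv2.resize(im[140:230,160:340],None,fx=4.4,fy=4.4,interpolation=cv2.INTER_CUBIC))
move([564.2,206.2,90.8],down(-.147));print(st['tool_rot'])"
```

```text
time_s: 20.38
eef_pos: [563.7, 207.5, 90.9]
tool_rot: [2.377, 2.054, 0.001]
wrist_force: [-0.2, -0.2, -1.5]
grip_width: 0.266
t 20.48 pos [563.9 207.3  91. ] q [ 0.311  0.257  1.903 -0.     0.981  0.457] F [-0.2  0.1 -1.9] g 0.276
shift cm [-0.1   0.05  0.02] turn [ 0.001 -0.     0.001] dist 1 deg 0
[2.37730508e+00 2.05361278e+00 6.43050055e-04]
```

View pics/s14.png

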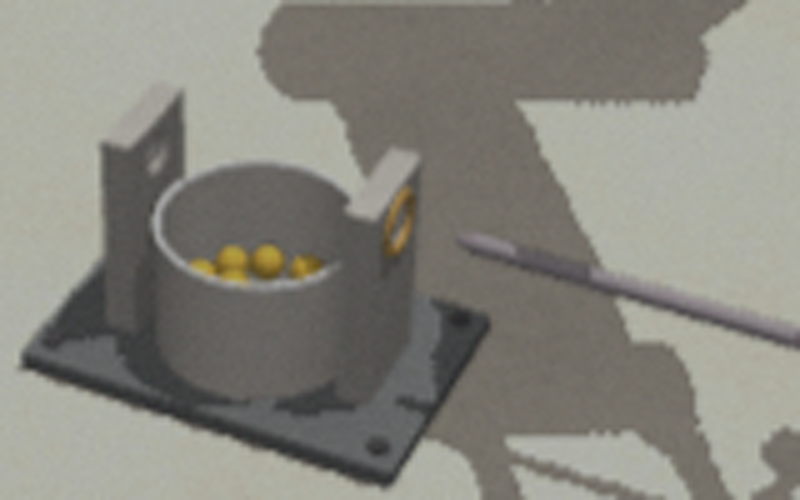

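View pics/t14.png

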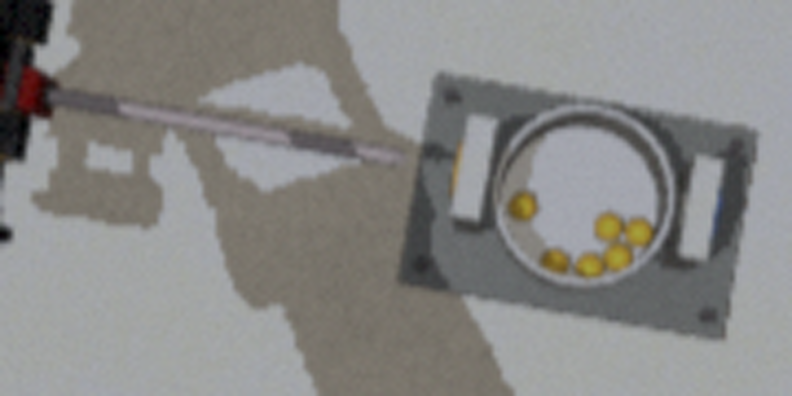

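Both views show the rod on the bushing axis. In the top view the rod line meets the near and far cheek centres within about 0.5 mm. In the scene view the extrapolated rod line passes the brass ring centre at (400,222) in the crop. Starting the insertion.

```bash
python3 -m pendant '[[[-1,0,0],[0,0,0],1],[[-2,0,0],[0,0,0],1],[[-2.8,0,0],[0,0,0],1],[[-3.4,0,0],[0,0,0],1],[[-4,0,0],[0,0,0],1],[[-4.5,0,0],[0,0,0],1],[[-4.5,0,0],[0,0,0],1]]'
python3 -c "
from h import *
log();st=env.observe()
im=env.camera('scene')[:,:,::-1];cv2.imwrite('pics/s15f.png',im);cv2.imwrite('pics/s15.png',cv2.resize(im[170:270,220:380],None,fx=5,fy=5,interpolation=cv2.INTER_CUBIC))
im=env.camera('top')[:,:,::-1];cv2.imwrite('pics/t15f.png',im);cv2.imwrite('pics/t15.png',cv2.resize(im[140:230,160:340],None,fx=4.4,fy=4.4,interpolation=cv2.INTER_CUBIC))
print(st['eef_pos'],st['wrist_force'],st['torque'],st['tool_rot'])"
```

```text
time_s: 21.35
eef_pos: [557.3, 162.5, 91.0]
tool_rot: [2.378, 2.053, 0.001]
wrist_force: [0.5, 0.2, -1.7]
grip_width: 0.269
[557.301741   162.45276851  90.99737473] [ 0.46247496  0.23800586 -1.69038518] [0.01692894 0.10408792 0.0023352 ] [2.37771922e+00 2.05283460e+00 8.02668133e-04]
```

View pics/s15.png

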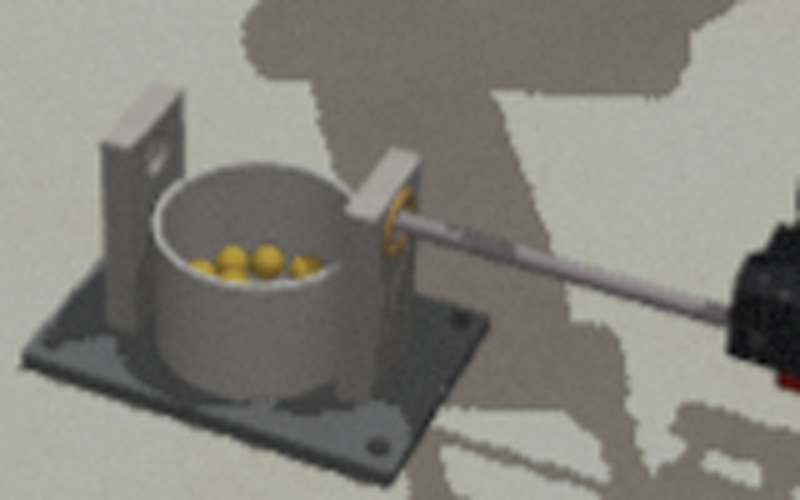

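View pics/t15.png

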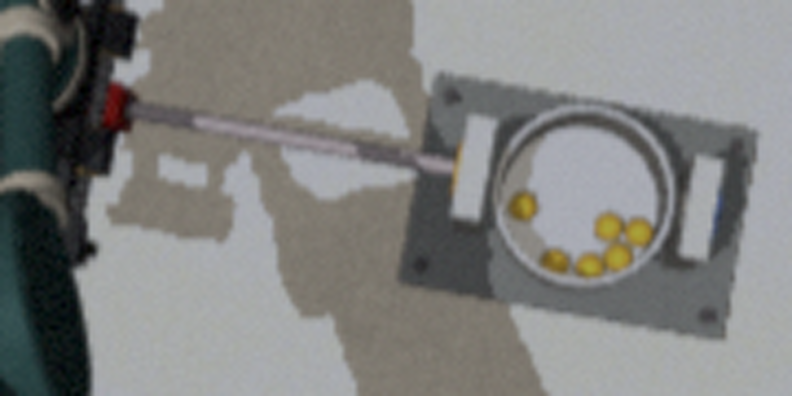

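The tip entered the near bushing with no contact force. Continuing.

```bash
python3 -m pendant '[[[-1,0,0.05],[0,0,0],1],[[-2,0,0.05],[0,0,0],1],[[-3,0,0.05],[0,0,0],1],[[-4,0,0.05],[0,0,0],1],[[-5,0,0.05],[0,0,0],1],[[-5.5,0,0.05],[0,0,0],1],[[-5.5,0,0.05],[0,0,0],1]]'
python3 -c "
from h import *
log();st=env.observe()
im=env.camera('scene')[:,:,::-1];cv2.imwrite('pics/s16.png',cv2.resize(im[170:270,220:380],None,fx=5,fy=5,interpolation=cv2.INTER_CUBIC))
im=env.camera('top')[:,:,::-1];cv2.imwrite('pics/t16.png',cv2.resize(im[140:230,160:340],None,fx=4.4,fy=4.4,interpolation=cv2.INTER_CUBIC))
print(st['eef_pos'],st['wrist_force'],st['torque'],st['tool_rot'])"
```

```text
time_s: 22.32
eef_pos: [549.4, 108.0, 90.6]
tool_rot: [2.378, 2.052, 0.001]
wrist_force: [-0.7, 0.7, -1.6]
grip_width: 0.267
[549.37267746 108.0360697   90.5525659 ] [-0.6569882   0.73759892 -1.64658729] [-0.05580257  0.05803529  0.01207976] [2.37822570e+00 2.05238819e+00 1.30966764e-03]
```

View pics/s16.png

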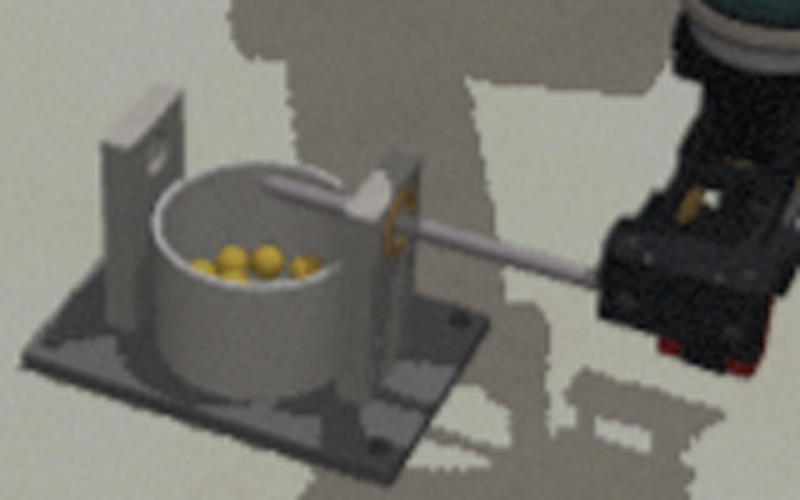

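View pics/t16.png

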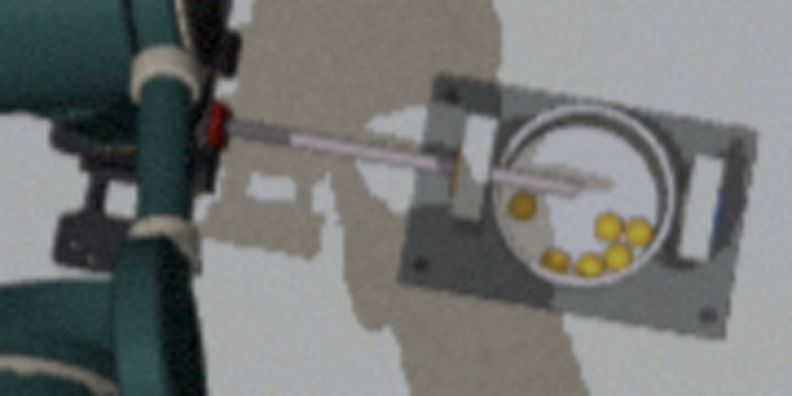

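The tip is between the cheeks. Its line continues to the far hole at (158,152) in the scene crop, and no force is building. Continuing.

```bash
python3 -m pendant '[[[-1,0,0],[0,0,0],1],[[-2,0,0],[0,0,0],1],[[-3,0,0],[0,0,0],1],[[-4,0,0],[0,0,0],1],[[-4.8,0,0],[0,0,0],1],[[-5.4,0,0],[0,0,0],1],[[-5.8,0,0],[0,0,0],1],[[-5.8,0,0],[0,0,0],1]]'
python3 -c "
from h import *
log();st=env.observe()
im=env.camera('scene')[:,:,::-1];cv2.imwrite('pics/s17.png',cv2.resize(im[170:270,220:380],None,fx=5,fy=5,interpolation=cv2.INTER_CUBIC))
im=env.camera('top')[:,:,::-1];cv2.imwrite('pics/t17.png',cv2.resize(im[140:230,160:340],None,fx=4.4,fy=4.4,interpolation=cv2.INTER_CUBIC))
print(st['eef_pos'],st['wrist_force'],st['torque'],st['tool_rot'])"
```

```text
time_s: 23.42
eef_pos: [541.0, 51.0, 90.6]
tool_rot: [2.378, 2.053, 0.002]
wrist_force: [0.7, 0.1, -1.9]
grip_width: 0.265
[541.04356966  50.96331186  90.57631438] [ 0.71726225  0.06524921 -1.85523043] [-0.04358836  0.05465072 -0.05831438] [2.37789074e+00 2.05272100e+00 1.67615156e-03]
```

View pics/s17.png

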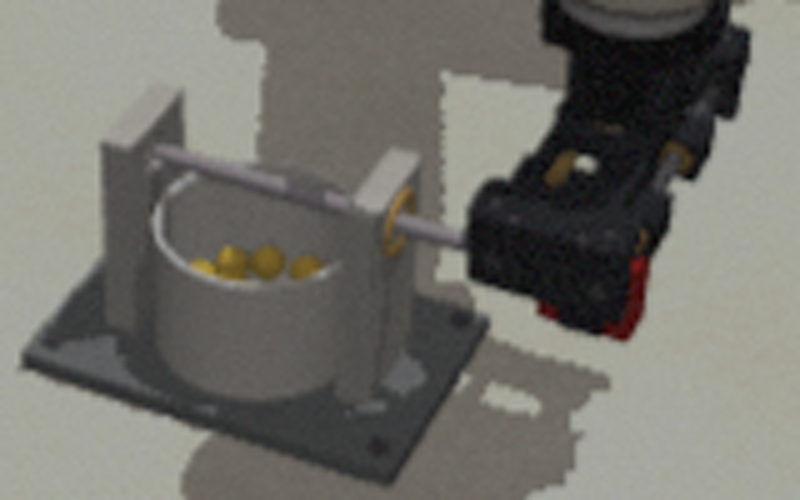

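View pics/t17.png

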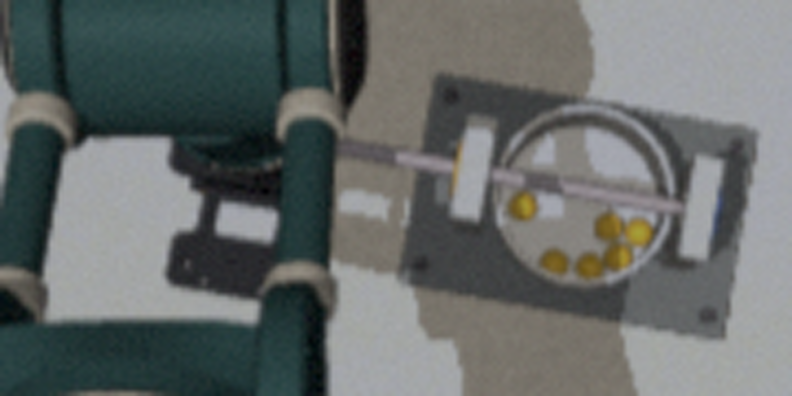

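```bash
python3 -m pendant '[[[-0.5,0,0],[0,0,0],1],[[-1,0,0],[0,0,0],1],[[-1.5,0,0],[0,0,0],1],[[-2,0,0],[0,0,0],1],[[-2.5,0,0],[0,0,0],1],[[-3,0,0],[0,0,0],1],[[-3.4,0,0],[0,0,0],1],[[-3.5,0,0],[0,0,0],1],[[-3.5,0,0],[0,0,0],1]]'
python3 -c "
from h import *
log();st=env.observe()
im=env.camera('scene')[:,:,::-1];cv2.imwrite('pics/s18.png',cv2.resize(im[170:270,220:380],None,fx=5,fy=5,interpolation=cv2.INTER_CUBIC))
im=env.camera('top')[:,:,::-1];cv2.imwrite('pics/t18.png',cv2.resize(im[140:230,160:340],None,fx=4.4,fy=4.4,interpolation=cv2.INTER_CUBIC))
print(st['eef_pos'],st['wrist_force'],st['torque'],st['tool_rot'],st['grip_width'])"
```

```text
time_s: 24.65
eef_pos: [536.0, 16.6, 90.5]
tool_rot: [2.378, 2.053, 0.002]
wrist_force: [0.2, 0.6, -1.5]
grip_width: 0.267
[536.00602508  16.59265866  90.53875564] [ 0.21261582  0.64701063 -1.48767367] [-0.04262167  0.0895935   0.00915668] [2.37778988e+00 2.05295624e+00 1.88950390e-03] 0.26663965105014487
```

View pics/s18.png

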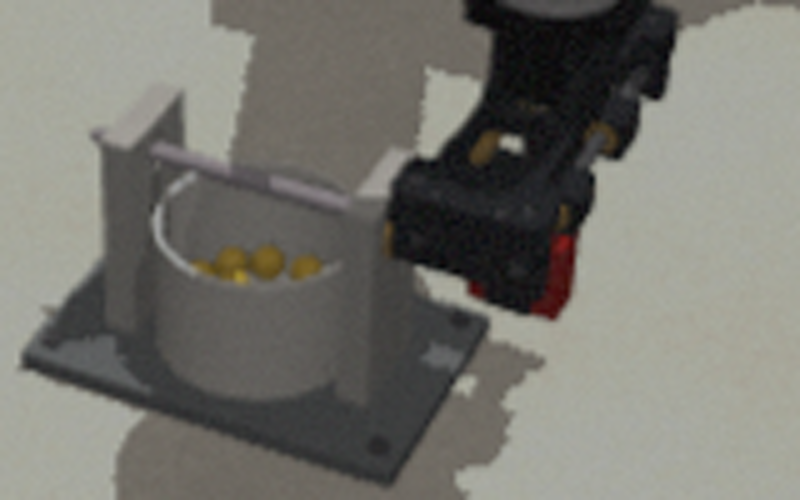

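View pics/t18.png

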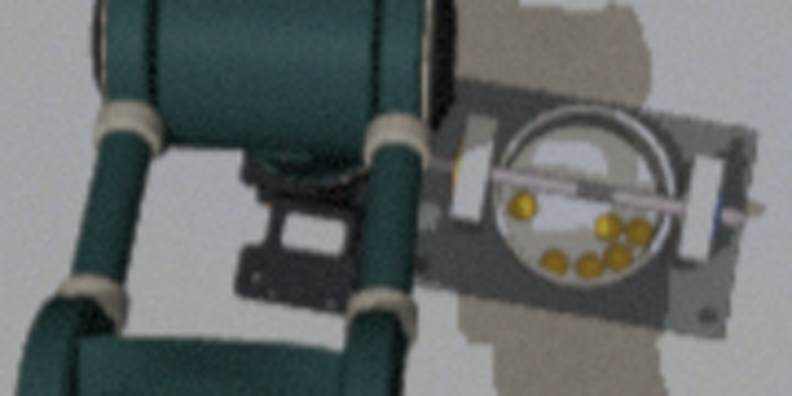

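The tip is about 18 mm out of the far cheek, at (745,217) in the top crop. Six balls are in the jar and contact force is near zero. I'll hold briefly, check the cup and bystanders, then hand in.

```bash
python3 -m pendant '[[[0,0,0],[0,0,0],1],[[0,0,0],[0,0,0],1],[[0,0,0],[0,0,0],1],[[0,0,0],[0,0,0],1]]'
python3 -c "
from h import *
im=env.camera('scene')[:,:,::-1];cv2.imwrite('pics/s19.png',im)
st=env.observe();print(st['eef_pos'],st['dq'].round(4),st['wrist_force'],st['grip_width'])"
```

```text
time_s: 25.25
eef_pos: [536.0, 16.8, 90.6]
tool_rot: [2.377, 2.053, 0.002]
wrist_force: [-0.1, 0.1, -1.9]
grip_width: 0.267
[536.03791042  16.77497894  90.55961   ] [ 0.0007 -0.0001 -0.0004  0.0005 -0.     -0.0026] [-0.42146914  0.51252322 -1.48487451] 0.27009445090159057
```

View pics/s19.png

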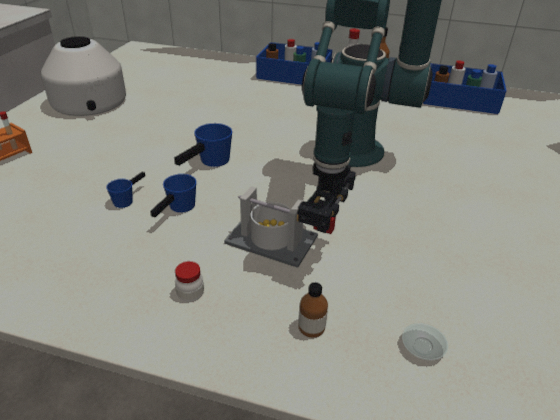

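The cup stands upright at (180,193). The bottle, specimen jar and dish are where they started, and the bar spans both cheeks and is still.

```bash
python3 -c "
from station import env
print(env.hand_in())"
```

```text
the job is handed in; nothing more can be done
None
```

I poured all six balls from the middle-sized cup into the jar and stood the cup back upright, released, where it came from. I then threaded the bar through the brass-ringed and blue-ringed bushings and handed in at about 25 s, still holding it by its red handle; no verdict was reported.

**Last checks:**
- **Balls and cup:** the top view shows six balls in the jar, and the cup is upright on the bench.
- **Bar:** the tip stands about 18 mm out of the far cheek, which leaves the handle about 42 mm off the near one. The gripper opening was about 24 mm, the block's width. The arm was at rest.
- **Force:** during the insertion the wrist force stayed near 2 N, about the weight of the bar. I saw no sign of pressing on the bushings, but I had no direct reading of the bar-to-cradle force.
- **Bystanders:** the bottle, specimen jar and dish show no visible movement in the pictures.

**Disagreement:** the top and wrist cameras differed by about 3–4 mm in x on where the cradle and bar were. I lined the rod up with the bushings by comparing them within the same top and scene pictures. That alignment was good to about 0.5 mm in the top view and 1–2 mm in the scene view.

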